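# Turn a cheese out of its mould and cover it

### The arm

A 6-joint arm with a two-finger parallel gripper is mounted at the origin on a cart in front of the work surface, level with it; the furniture and walls round the work are solid. World frame = base frame: x ahead of the robot, y to its left, z up, the work surface at z = 0. Lengths are in mm, angles in rad, forces in N, time in s.
With the tool pointing down it reaches from about 300 to 775 mm from the base axis. Payload 14.6 kg.
Tool frame: the origin (TCP) lies at the very end of the fingers, on their centre line; the grasp point (between the pads) lies 19 mm behind it; z points along the fingers, y is the line along which they close (so a half turn about z gives the same grasp; the last joint's range is limited). The gripper opens to 94 mm and grips with 3 to 60 N. Pads are 16 mm wide; open, the fingers measure 119 mm over their backs; the gripper's body (75 mm by 177 mm) begins 78 mm behind the grasp point.
Start: joints at [1.199, 0.3, 1.521, -0, 1.321, -0.067], TCP at [165.054, 524.639, 205.446] pointing down, gripper open.
Joint ranges: [-3.03, 3.03], [-0.79, 2.21], [0.23, 2.52], [-1.04, 4.18], [0, 3.07], [-2.55, 2.55]. Speed limits (rad/s): [2.22, 2.22, 2.57, 3.14, 3.14, 3.14].

### API

Orientations are given as [roll, pitch, yaw] about the fixed x, y, z axes, in that order (R = Rz(yaw) Ry(pitch) Rx(roll)).
In Python, from cell import manip, optics gives the robot as it stands.
- The arm moves only by the shell command python3 -m crank 'ROWS' [FORCE]. ROWS is JSON, a list of rows, each a list of 7 numbers: the opening in per cent of the stroke, from 0 (shut) to 100 (fully open), then the shift along the tool's x, y, z in mm, then the turn, a rotation vector about the tool's x, y, z in rad. A call has 1 to 10 rows; each row is the pose to reach, as a shift and turn from the pose commanded when the call began, along the tool's axes at that moment; what a row does not reach only later rows make up. A row lasts 1/10 s, in which the tool goes at most 50 mm and 8.59 degrees, less where a joint would pass 70% of its speed; a pose out of reach is approached as far as the arm can. A call with a gripper value outside its range is refused whole. The fingers move at their own pace and stop on an object; FORCE is the grip in N (left out, the last holds). Time passes only in rows, so rows that repeat a pose let the fingers close. It gives the time, the measured TCP pose, the force, the opening and the grip force at its end, in the units of the state.
- manip.read_state(): the state, without advancing time (a new reading comes with each control period).
- optics.camera(name): name is "side" or "top"; returns (picture, depth): 400x640x3 uint8, red, green, blue; 400x640 float32, mm along the optical axis (not along the pixel's ray), 0 where there is no reading.
- optics.calibration(name): a dict with "camera_matrix" (3x3 intrinsics, pixels), "k1" (the pictures are not rectified: a ray, as slopes to the right and down, at radius r is drawn at 1 + k1 r^2 times it, then the intrinsics apply), "R" (3x3) and "t" (3): a world point X has camera coordinates R X + t. Camera axes: x right, y down, z forward; pixel columns grow to the right and rows downward; lengths in mm; the calibration is good to about 2 mm. A picture is of the moment at which its call begins. calibration takes no time and is no camera call.
- manip.sign_off(): hands the job in; it is judged then, once.
The state is a dict: "clock": time; "joints": joint angles; "qd": joint speeds; "effort": joint torques, N m; "eef_pos": TCP position; "eef_rot": TCP orientation; "wrist_force": force on the tool from outside, world axes, zero at the start; "moment": the same for the moment, N m; "finger_gap": finger opening in mm; "finger_force": force on a finger pad.
Only numpy, scipy, OpenCV 4.12 (cv2) and the standard library are available. Lean on these libraries where they do the work, as an engineer would, in place of code of your own. Each camera call takes 0.05 s, during which the arm holds its last target. There are 200 camera calls.

### The job

Lay the small pressing board on the cheese mould with its raised square in the mouth, turn mould and board over together onto the middle of the round marble slab, board underneath, then lift the mould off and put it on the bare worktop, leaving the cheese standing on its board. Hang the two or three utensils from the front of the full hook on the empty hook, and with the round steel cover from the back of it cover the cheese, standing flat on the slab. Do not touch the cheese with the gripper, and leave the pepper mill and salt shaker alone.

Things in the scene. Friction and masses are not known exactly. Their poses are not given: they have to be found in the camera images.
- mould: Square white plastic cheese mould with dark drain slots: an open box 60 x 60 mm, 34 mm tall, walls and floor 5 mm (inside 50 x 50 mm, 29 mm deep), straight sides, 0.07 kg. Loose, starts upright on the worktop with the cheese in it. Origin at the centre of its underside, z towards its mouth.
- cheese: Firm rigid cream-coloured block of cheese, 45 x 45 mm, 21 mm tall, 0.05 kg, loose on the mould's floor. Origin at the centre of the face that lies on that floor; z points to the mould's mouth, so z points down once the cheese is turned out.
- board: Square wooden pressing board, 60 x 60 x 20 mm plate with a raised square 46 x 46 x 6 mm on one face, 0.05 kg. Starts raised square down. Origin at the centre of the raised square's face, z towards the plain face (plate from z = 6 to 26 mm). On the mould: 2 mm play each side, plate on the rim, pair 54 mm tall with flush sides, so both can be gripped across at once and the pair can rest on its side.
- slab: Round serving slab of light marble, 180 mm across, 14 mm thick, 0.9 kg, loose on the worktop. Origin at the centre of its underside.
- hook_full: Fixed hook stand on which things hang: dark wood foot 100 x 100 x 14 mm, steel post 16 mm thick at its centre; at 250 mm height a level round rod, 10 mm thick, runs from the post along the stand's own -x, straight for 225 mm, then an upturned tip at 232 mm whose top is 19 mm above the rod's axis. Origin on the underside, below the post. Nothing stands above the rod.
- hook_spare: The other hook stand, of the same shape and size, fixed, with nothing on its rod at the start.
- cover: Round cover of sheet steel, 112 mm across, 72 mm tall without its hanging eye, open below (inside 106 mm across, about 67 mm high), 0.22 kg. Hangs level at the back of the full hook, about 66 mm from the post. Origin at the centre of its rim's plane, z up; legs of the eye from z = 72 to 112 mm, peak's underside at 117 mm. Its y axis is across the rod.
- cover_eye (a point): Under the peak of the cover's eye, where it sits on the rod. The eye stands in the cover's y-z plane: two upright legs (12 mm along x, 8 mm along y, 40 mm tall), 50 mm over their outsides along y, 34 mm inside, joined by a low gable of 10 mm bar whose top is 10 mm above this point. Grip it across the outsides of the legs; the rod passes between them along x.
- grater: Flat steel hand grater: sheet 66 mm wide, 80 mm tall, 6 mm thick, with a dark wooden head, 0.12 kg; may be absent. Hangs upright in front of the cover, its sheet across the rod, about 136 mm from the post. Origin at the middle of its lower edge, z up, y across the rod; the same eye as the cover's, legs from z = 90 to 130 mm, peak's underside at 135 mm.
- grater_eye (a point): Under the peak of the grater's eye, where it sits on the rod.
- skimmer: Flat steel skimmer: round perforated disc 72 mm across, 8 mm thick, on a short stem, 0.12 kg; may be absent. Hangs upright on the full hook, its disc across the rod, about 172 mm from the post. Origin at the disc's lowest point, z up, y across the rod; the same eye as the cover's, legs from z = 90 to 130 mm, peak's underside at 135 mm.
- skimmer_eye (a point): Under the peak of the skimmer's eye, where it sits on the rod.
- slicer: Flat steel cheese slicer: narrow blade 40 mm wide, 72 mm tall, 5 mm thick with one dark slot, dark wooden head, 0.10 kg; may be absent. Hangs upright near the tip of the full hook, blade across the rod, about 208 mm from the post. Origin at the middle of its lower edge, z up, y across the rod; the same eye as the cover's, legs from z = 90 to 130 mm, peak's underside at 135 mm.
- slicer_eye (a point): Under the peak of the slicer's eye, where it sits on the rod.
- pepper_mill: Bystander: dark wooden pepper mill, 58 mm across and 150 mm tall, behind the work. Origin at the centre of its underside.
- salt_shaker: Bystander: glass salt shaker with a metal top, 44 mm across and 90 mm tall. Origin at the centre of its underside.

How it is judged (in metres and radians):
On the way, in this order (a step that is already met when the one before it is completed fails the run):
1. the board is seated on the upright mould, its raised square in the mouth (horizontal distance between board and mould below 0.006 m and angle between the z axis of board and the z axis of mould, either way round below 0.08 rad and z of board in the frame of mould between 0.0245 and 0.0315 m and angle between mould's own z axis and vertical below 0.1 rad), for 0.2 s.
2. mould and board, still seated together with the cheese inside, stand upside down on the slab, board underneath (horizontal distance between board and mould below 0.006 m and angle between the z axis of board and the z axis of mould, either way round below 0.08 rad and z of board in the frame of mould between 0.0245 and 0.0315 m and angle between board's own z axis and vertical above 3.06 rad and horizontal distance between board and slab below 0.03 m and z of board in the frame of slab between 0.035 and 0.045 m and angle between mould's own z axis and vertical above 3.04 rad), for 0.2 s.
3. the mould is off and the cheese stands on its board on the slab (angle between board's own z axis and vertical above 3.06 rad and horizontal distance between board and slab below 0.03 m and z of board in the frame of slab between 0.035 and 0.045 m and horizontal distance between cheese and board below 0.015 m and z of cheese in the frame of board between -0.026 and -0.016 m and angle between cheese's own z axis and vertical above 3 rad and horizontal distance between mould and board above 0.08 m), for 0.2 s.
At the end, for the whole second after the job is handed in: Board square-side up within 30 mm of slab centre; cheese on it (15 mm); cover flat on slab over it (16 mm of board, 34 mm of slab centre, rim 4 mm, tilt 0.06); utensils hang by their eyes on the spare hook; mould on the bare worktop, 110 mm or more from slab centre; all at rest (angle between board's own z axis and vertical above 3.06 rad and horizontal distance between board and slab below 0.03 m and z of board in the frame of slab between 0.035 and 0.045 m and horizontal distance between cheese and board below 0.015 m and z of cheese in the frame of board between -0.026 and -0.016 m and angle between cheese's own z axis and vertical above 3 rad and horizontal distance between cover and board below 0.016 m and horizontal distance between cover and slab below 0.034 m and z of cover in the frame of slab between 0.01 and 0.018 m and angle between cover's own z axis and vertical below 0.06 rad and x of grater_eye in the frame of hook_spare between -0.228 and -0.02 m and y of grater_eye in the frame of hook_spare between -0.015 and 0.015 m and z of grater_eye in the frame of hook_spare between 0.245 and 0.268 m and angle between each of grater, skimmer, slicer's own z axis and vertical below 0.2 rad and x of skimmer_eye in the frame of hook_spare between -0.228 and -0.02 m and y of skimmer_eye in the frame of hook_spare between -0.015 and 0.015 m and z of skimmer_eye in the frame of hook_spare between 0.245 and 0.268 m and x of slicer_eye in the frame of hook_spare between -0.228 and -0.02 m and y of slicer_eye in the frame of hook_spare between -0.015 and 0.015 m and z of slicer_eye in the frame of hook_spare between 0.245 and 0.268 m and height (world z) of mould below 0.04 m and horizontal distance between mould and slab above 0.11 m and contact force between mould and slab below 0.05 N and linear speed of each of board, cheese, mould, cover, grater, skimmer, slicer, slab below 0.03 m/s); the robot touches nothing.
It fails at once if the gripper touches the cheese (contact force between the fingers and cheese above 0.5 N).
It fails at once if the pepper mill or salt shaker is shifted more than 30 mm (distance of any of pepper_mill, salt_shaker from where it was at the start of the episode above 0.03 m).
Of grater, skimmer, slicer only 2 to 3 are there at a start; the rules pass over those that are not, and their reading is None.
At some moment in a run one of slab may be knocked a few centimetres aside while the robot is not near it.
It also fails if it takes over 210 s, if anything falls off the work surface, if the arm or the gripper's body presses on something with over 40 N, if the wrist force passes 120 N, or if a joint passes its speed limit or range.

## Working session

There is one attempt and no reset: what is moved stays moved. The work goes in short steps, Python scripts to look and compute and a shell command to move; the robot and the scene stay as the last step left them, time stands still between calls to the robot, and variables do not carry over. Pictures are saved under pics/ and viewed, at most 17 in all, crops included, and the job is handed in when it is done.

```bash
ls; mkdir -p pics; cat > h.py <<'E'
import numpy as np, cv2
from cell import manip, optics
from scipy.spatial.transform import Rotation as Ro
def cam(n,f=None):
    p,d=optics.camera(n)
    if f: cv2.imwrite('pics/'+f,p[:,:,::-1])
    return p,d
def cloud(n,d):
    c=optics.calibration(n);K=np.array(c['camera_matrix']);R=np.array(c['R']);t=np.array(c['t'])
    h,w=d.shape;u,v=np.meshgrid(np.arange(w),np.arange(h))
    a=np.stack([(u-K[0,2])/K[0,0],(v-K[1,2])/K[1,1]],-1)
    s=a.copy()
    for _ in range(8): s=a/(1+c['k1']*(s**2).sum(-1,keepdims=True))
    X=np.concatenate([s,np.ones((h,w,1))],-1)*d[...,None]
    return (X-t)@R
def st():
    s=manip.read_state();return s
E
python3 - <<'E'
from h import *
for n in('side','top'):
    p,d=cam(n,n+'0.png');X=cloud(n,d);np.savez(n+'0.npz',p=p,X=X,d=d)
    c=optics.calibration(n);print(n,np.array(c['camera_matrix']).round(1).tolist(),c['k1'],'pos',(-np.array(c['R']).T@np.array(c['t'])).round(),np.array(c['R'])[2].round(2))
print(st())
E
```

```text
pics
side [[507.3, 0.0, 320.7], [0.0, 507.3, 198.8], [0.0, 0.0, 1.0]] -0.16182681613232003 pos [  259. -1062.  1055.] [ 0.25  0.73 -0.64]
top [[479.7, 0.0, 326.3], [0.0, 479.7, 198.4], [0.0, 0.0, 1.0]] -0.03253668013004073 pos [ 314.  -38. 1773.] [ 0.17 -0.01 -0.98]
{'clock': 0.1, 'joints': array([ 1.19939336e+00,  3.00415423e-01,  1.52149631e+00, -6.58834477e-07,
        1.32070518e+00, -6.66266929e-02]), 'qd': array([ 1.57202595e-03, -6.79343410e-04,  1.74168787e-04, -1.13876511e-04,
        9.22432621e-05,  1.09718113e-03]), 'effort': array([ 1.80835697e-03, -5.32648551e+01, -3.53283763e+01,  7.09562330e-02,
        2.35064118e-02, -6.02958153e-05]), 'eef_pos': array([164.97790098, 524.43447075, 204.95273198]), 'eef_rot': array([-3.14057063e+00, -6.75555579e-05,  2.83681651e+00]), 'wrist_force': array([-1.25052167,  0.30703237, -0.74062835]), 'moment': array([-0.00583919, -0.00866136,  0.00225529]), 'finger_force': 0.0, 'finger_gap': 93.73085368383437}
```

View pics/side0.png

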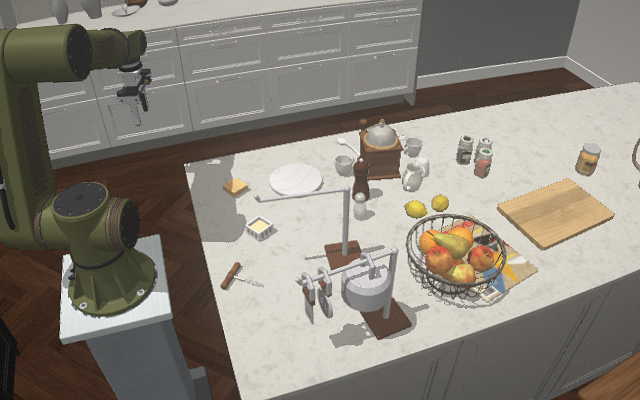

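View pics/top0.png

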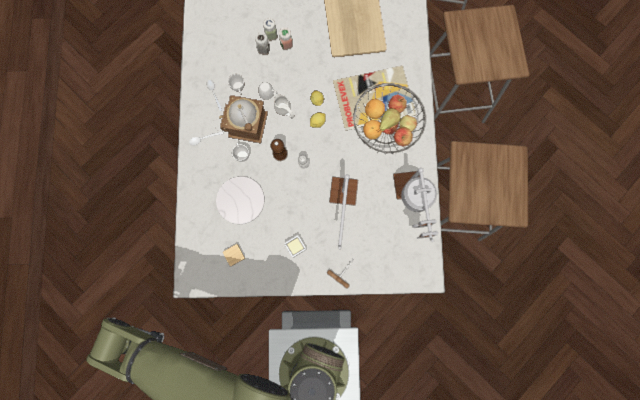

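The side view shows the slab (296,179), board (236,187), mould (259,228), spare rod (257,199)-(347,190), and full hook rod (300,280)-(393,250) with two utensils at about (307,295) and (323,290) and the cover (366,287). The top view shows the same: slab (240,200), board (233,254), mould (295,245), spare stand (343,190), full stand (405,185).

```bash
cat > m.py <<'E'
from h import *
a=np.load('top0.npz');b=np.load('side0.npz')
i=cv2.resize(a['p'][135:295,170:450],None,fx=2.8,fy=2.8,interpolation=cv2.INTER_CUBIC)
j=cv2.resize(b['p'][180:350,220:420],None,fx=3.5,fy=3.5,interpolation=cv2.INTER_CUBIC)
cv2.imwrite('pics/tc.png',i[:,:,::-1]);cv2.imwrite('pics/sc.png',j[:,:,::-1])
# heights of regions in top & side
def blob(z,c,box,zr,nm,cam):
    X=z['X'];u0,u1,v0,v1=box;Y=X[v0:v1,u0:u1].reshape(-1,3);m=(Y[:,2]>zr[0])&(Y[:,2]<zr[1]);Y=Y[m]
    if len(Y)<4: print(cam,nm,len(Y));return
    r=cv2.minAreaRect(Y[:,:2].astype(np.float32));print(cam,nm,len(Y),'ctr',np.round(r[0],1),np.round(r[1],1),round(r[2],1),'z med',np.median(Y[:,2]).round(1),'mean',Y.mean(0).round(1))
for nm,box,zr in [('slab',(205,275,165,235),(9,20)),('board',(215,250,238,272),(18,34)),('mould',(280,312,230,262),(27,42)),('mcheese',(280,312,230,262),(18,29)),('sfoot',(325,362,172,210),(9,20)),('srod',(325,362,150,260),(235,275)),('frod',(395,450,150,250),(235,285)),('ffoot',(385,420,165,205),(9,20)),('cover',(395,445,165,220),(150,215)),('pepper',(265,292,132,165),(130,160)),('salt',(292,314,145,172),(70,100))]:
    blob(a,None,box,zr,nm,'top')
X=b['X'];
for nm,box,zr in [('slab',(262,330,158,202),(9,20)),('board',(215,255,172,202),(15,30)),('mould',(240,280,210,246),(30,42)),('srod',(240,352,180,210),(235,275)),('frod',(285,402,240,300),(240,275)),('cover',(335,395,250,315),(120,215))]: blob(b,None,box,zr,nm,'side')
E
python3 m.py
```

```text
top slab 1363 ctr [632.2 263.9] [244.8 252.8] 0.9 z med 13.3 mean [623.  262.7  13.6]
top board 264 ctr [418.4 283.9] [60.7 59.5] 28.6 z med 24.3 mean [418.7 283.9  24.8]
top mould 118 ctr [446.5  58.7] [59.7 60.1] 30.7 z med 32.3 mean [445.7  60.2  32.5]
top mcheese 148 ctr [444.9  59.4] [61.5 58.2] 25.8 z med 24.2 mean [446.5  58.6  24.2]
top sfoot 432 ctr [ 662.8 -121.7] [116.9 126.2] 77.5 z med 13.0 mean [ 649.6 -122.9   13.6]
top srod 242 ctr [ 539.6 -107.2] [ 16.8 242.9] 81.7 z med 253.2 mean [ 540.9 -109.1  253.4]
top frod 378 ctr [ 555.5 -376.1] [241.8  50.7] 5.6 z med 253.6 mean [ 544.4 -376.4  254.2]
top ffoot 230 ctr [ 691.5 -331.4] [110.5 145.6] 51.7 z med 12.9 mean [ 680.9 -342.4   13.3]
top cover 776 ctr [ 601.9 -371.9] [111.5 111.5] 57.7 z med 207.1 mean [ 598.5 -363.3  202.3]
top pepper 99 ctr [797.3 115.6] [41.9 44.6] 39.5 z med 135.1 mean [797.5 114.2 136.4]
top salt 68 ctr [757.5  26.5] [31.9 28.8] 61.1 z med 83.2 mean [756.9  26.1  83.1]
side slab 1269 ctr [613.7 279.1] [199.3 241.4] 63.9 z med 15.8 mean [621.5 264.3  15.7]
side board 225 ctr [418.7 283.2] [64.9 67.7] 27.4 z med 26.3 mean [419.  278.7  25.3]
side mould 150 ctr [445.4  59.6] [64.7 63.7] 32.7 z med 34.5 mean [447.5  57.4  34.4]
side srod 424 ctr [ 537.5 -109.1] [ 16.1 243.2] 82.1 z med 254.5 mean [ 542.6 -110.   254.3]
side frod 852 ctr [ 555.5 -376.5] [245.8  53.9] 4.0 z med 255.0 mean [ 543.1 -379.9  255.1]
side cover 2068 ctr [ 600.1 -376.1] [104.1 114.3] 53.3 z med 202.9 mean [ 595.2 -394.4  192.9]
```

View pics/tc.png

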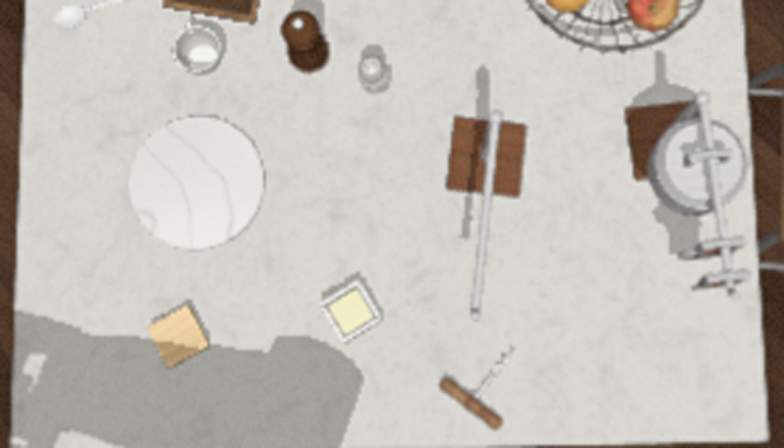

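View pics/sc.png

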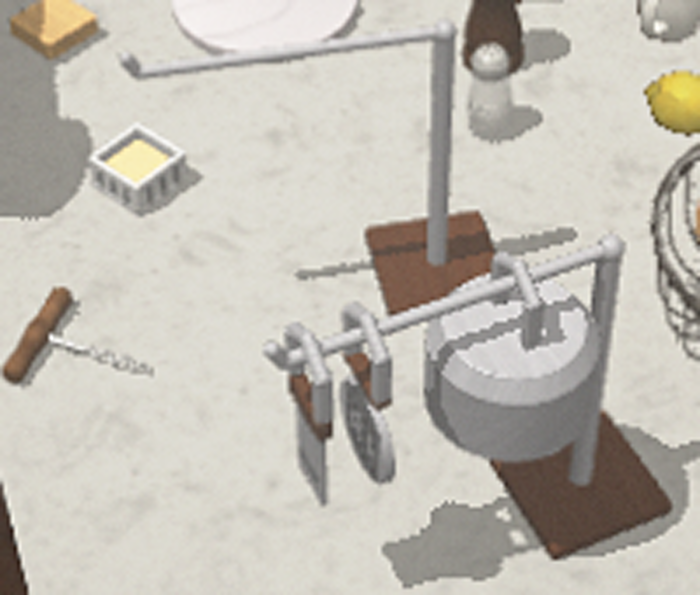

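Only the slicer and skimmer hang in front of the cover; there is no grater. In the side crop the slicer is at (312,400), the skimmer at (365,400) and the cover at (515,370). In the top crop the board is at (178,333) and the mould at (351,310). Next I fit the rods and start on the board.

```bash
cat >> h.py <<'E'
def go(p,rpy):
    s=st();R=Ro.from_euler('xyz',s['eef_rot']);T=Ro.from_euler('xyz',rpy)
    print('shift',R.inv().apply(np.array(p)-s['eef_pos']).round(1),'rotvec',(R.inv()*T).as_rotvec().round(3),'| at',s['eef_pos'].round(1),s['eef_rot'].round(3),'q',s['joints'].round(3),'gap',round(s['finger_gap'],1),'t',s['clock'])
E
cat > g.py <<'E'
import sys
from h import *
a=[float(v) for v in sys.argv[1:]];go(a[:3],a[3:])
E
python3 - <<'E'
from h import *
for n,sb,fb in (('top',(325,362,150,260),(395,450,150,250)),('side',(240,352,180,210),(285,402,240,300))):
    z=np.load(n+'0.npz');X=z['X']
    for nm,(u0,u1,v0,v1) in (('s',sb),('f',fb)):
        Y=X[v0:v1,u0:u1].reshape(-1,3);Y=Y[(Y[:,2]>240)&(Y[:,2]<285)]
        L=Y
        for _ in range(10):
            c=np.median(L[:,:2],0);vx,vy,x0,y0=cv2.fitLine(L[:,:2].astype(np.float32),cv2.DIST_HUBER,0,.01,.01).ravel()
            r=(L[:,0]-x0)*vy-(L[:,1]-y0)*vx; L2=L[abs(r)<8]
            if len(L2)==len(L):break
            L=L2
        d=np.array([vx,vy]);d=d*np.sign(d[0]);s=(Y[:,:2]-[x0,y0])@d;t=(Y[:,0]-x0)*d[1]-(Y[:,1]-y0)*d[0]
        m=abs(t)<9
        print(n,nm,'p0',x0.round(1),y0.round(1),'dir',d.round(4),np.degrees(np.arctan2(d[1],d[0])).round(2),'ends',((x0,y0)+d*s[m].min()).round(1),((x0,y0)+d*s[m].max()).round(1),(s[m].max()-s[m].min()).round(1))
        if nm=='f':
            o=(abs(t)>9)&(abs(t)<30); ss=np.sort((s[m].max()-s)[o]);print('  off-rod along from far end:',np.histogram(ss,bins=np.arange(0,250,12)))
E
python3 g.py 418.5 283.7 120 3.1416 0 2.65
```

```text
top s p0 538.4 -108.8 dir [ 0.9914 -0.1312] -7.54 ends [418.9 -93. ] [ 659.7 -124.9] 242.9
top f p0 551.4 -376.1 dir [0.9959 0.091 ] 5.22 ends [ 435.1 -386.7] [ 675.8 -364.7] 241.7
  off-rod along from far end: (array([ 0,  0,  0,  0,  0, 10, 26,  0,  0,  0,  0,  0,  0,  0, 24,  8,  0,
       16, 19,  0]), array([  0,  12,  24,  36,  48,  60,  72,  84,  96, 108, 120, 132, 144,
       156, 168, 180, 192, 204, 216, 228, 240]))
side s p0 536.9 -109.6 dir [ 0.991  -0.1342] -7.71 ends [416.9 -93.3] [ 658. -126.] 243.3
side f p0 554.3 -377.5 dir [0.9961 0.0886] 5.09 ends [ 433.1 -388.2] [ 678.  -366.4] 245.9
  off-rod along from far end: (array([ 0,  0,  0,  0,  0,  7, 81,  0,  0,  0,  0,  0,  0,  0, 34, 50,  0,
       19, 74,  0]), array([  0,  12,  24,  36,  48,  60,  72,  84,  96, 108, 120, 132, 144,
       156, 168, 180, 192, 204, 216, 228, 240]))
shift [-314.1 -153.5   85.1] rotvec [-0.001  0.     0.187] | at [165.  524.4 205. ] [-3.141 -0.     2.837] q [ 1.199  0.3    1.521 -0.     1.321 -0.067] gap 93.7 t 0.1
```

```bash
python3 -m crank '[[100,-314,-153.5,85,0,0,-0.793],[100,-314,-153.5,85,0,0,-0.793],[100,-314,-153.5,85,0,0,-0.793],[100,-314,-153.5,85,0,0,-0.793],[100,-314,-153.5,85,0,0,-0.793],[100,-314,-153.5,85,0,0,-0.793],[100,-314,-153.5,85,0,0,-0.793],[100,-314,-153.5,85,0,0,-0.793],[100,-314,-153.5,85,0,0,-0.793],[100,-314,-153.5,85,0,0,-0.793]]' 10
python3 g.py 418.5 283.7 8 3.1416 0 3.63
```

```text
clock: 1.1
eef_pos: [418.5, 283.7, 120.2]
eef_rot: [3.142, -0.001, -2.655]
wrist_force: [1.1, -0.2, 0.1]
finger_gap: 94.1
finger_force: 0.0
shift [-1.000e-01  0.000e+00  1.122e+02] rotvec [ 0.    -0.001 -0.002] | at [418.5 283.7 120.2] [ 3.142e+00 -1.000e-03 -2.655e+00] q [ 0.523  0.293  1.741  0.     1.108 -1.534] gap 94.1 t 1.1
```

```bash
python3 -m crank '[[100,0,0,50,0,0,0],[100,0,0,100,0,0,0],[100,0,0,112,0,0,0],[100,0,0,112,0,0,0],[55,0,0,112,0,0,0],[55,0,0,112,0,0,0],[55,0,0,112,0,0,0],[55,0,0,112,0,0,0],[55,0,0,112,0,0,0],[55,0,0,112,0,0,0]]' 10
python3 -m crank '[[100,0,0,0,0,0,0],[100,0,0,0,0,0,0],[100,0,0,0,0,0,0],[100,0,0,0,0,0,0],[100,0,0,-50,0,0,0],[100,0,0,-60,0,0,0],[100,0,0,-60,0,0,0]]'
python3 -m crank '[[100,0,0,0,0,0,1.571],[100,0,0,0,0,0,1.571],[100,0,0,0,0,0,1.571],[100,0,0,0,0,0,1.571],[100,0,0,0,0,0,1.571],[100,0,0,0,0,0,1.571],[100,0,0,0,0,0,1.571],[100,0,0,0,0,0,1.571],[100,0,0,0,0,0,1.571],[100,0,0,0,0,0,1.571]]'
python3 g.py 418.5 283.7 8 3.1416 0 2.06
```

```text
clock: 2.1
eef_pos: [418.8, 284.2, 9.1]
eef_rot: [3.141, 0.001, -2.653]
wrist_force: [-2.0, 0.0, 6.3]
finger_gap: 59.8
finger_force: 10.0
clock: 2.8
eef_pos: [419.4, 284.5, 70.0]
eef_rot: [3.141, 0.004, -2.653]
wrist_force: [0.5, 0.1, -0.6]
finger_gap: 93.9
finger_force: 0.0
clock: 3.8
eef_pos: [417.9, 283.6, 66.9]
eef_rot: [-3.14, -0.0, 2.124]
wrist_force: [-0.4, 0.0, 0.2]
finger_gap: 94.1
finger_force: 0.0
shift [-0.2  0.7 58.9] rotvec [-0.002  0.     0.064] | at [417.9 283.6  66.9] [-3.14  -0.     2.124] q [ 0.524  0.368  1.783 -0.     0.993 -0.029] gap 94.1 t 3.8
```

```bash
python3 -m crank '[[100,0,0.5,30,0,0,0.064],[100,0,0.5,58,0,0,0.064],[100,0,0.5,58,0,0,0.064],[100,0,0.5,58,0,0,0.064],[50,0,0.5,58,0,0,0.064],[50,0,0.5,58,0,0,0.064],[50,0,0.5,58,0,0,0.064],[50,0,0.5,58,0,0,0.064],[50,0,0.5,58,0,0,0.064],[50,0,0.5,58,0,0,0.064]]' 15
python3 -m crank '[[50,0,0,-50,0,0,0],[50,0,0,-100,0,0,0],[50,0,0,-100,0,0,0],[50,0,0,-100,0,0,0]]'
python3 - <<'E'
from h import *
p,d=cam('top','t1.png');X=cloud('top',d)
go([446,59.3,110],[3.1416,0,2.112])
for b,nm in(((280,312,230,262),'m'),):
    Y=X[b[2]:b[3],b[0]:b[1]].reshape(-1,3);Y=Y[(Y[:,2]>12)&(Y[:,2]<42)];r=cv2.minAreaRect(Y[:,:2].astype('f'));print(r)
E
```

```text
clock: 4.8
eef_pos: [419.1, 284.3, 10.8]
eef_rot: [3.141, -0.0, 2.066]
wrist_force: [-2.2, -1.1, 3.9]
finger_gap: 59.7
finger_force: 15.0
clock: 5.2
eef_pos: [419.2, 284.4, 110.9]
eef_rot: [3.14, -0.0, 2.066]
wrist_force: [-1.7, 0.4, -1.3]
finger_gap: 60.1
finger_force: 15.0
shift [-2.108e+02 -8.260e+01 -2.000e-01] rotvec [-0.001 -0.    -0.046] | at [418.6 284.1 109.7] [-3.141  0.     2.066] q [0.524 0.307 1.75  0.    1.085 0.029] gap 60.2 t 5.25
((446.5724792480469, 58.82839584350586), (60.62501525878906, 60.0147590637207), 30.431859970092773)
```

```bash
python3 -m crank '[[50,-210,-83.5,0,0,0,-0.04],[50,-210,-83.5,0,0,0,-0.04],[50,-210,-83.5,0,0,0,-0.04],[50,-210,-83.5,0,0,0,-0.04],[50,-210,-83.5,0,0,0,-0.04],[50,-210,-83.5,0,0,0,-0.04],[50,-210,-83.5,0,0,0,-0.04]]'
python3 g.py 446.8 59.4 50 3.1416 0 2.105
```

```text
clock: 5.95
eef_pos: [444.6, 59.6, 109.2]
eef_rot: [-3.14, -0.001, 2.104]
wrist_force: [-0.1, -0.0, -0.4]
finger_gap: 59.5
finger_force: 15.0
shift [-1.4  1.9 59.2] rotvec [-0.002 -0.001 -0.001] | at [444.6  59.6 109.2] [-3.140e+00 -1.000e-03  2.104e+00] q [ 0.052  0.189  1.902  0.     1.053 -0.482] gap 59.5 t 5.95
```

```bash
python3 -m crank '[[50,-1.4,1.8,40,0,0,0],[50,-1.4,1.8,58,0,0,0],[50,-1.4,1.8,58,0,0,0],[50,-1.4,1.8,58,0,0,0],[50,-1.4,1.8,58,0,0,0]]'
python3 -m crank '[[50,0,0,3,0,0,0],[50,0,0,6,0,0,0],[50,0,0,9,0,0,0],[50,0,0,11,0,0,0],[50,0,0,12,0,0,0],[50,0,0,12,0,0,0]]'
python3 g.py 446.8 59.4 38 3.1416 0 2.105
```

```text
clock: 6.45
eef_pos: [448.0, 60.1, 53.4]
eef_rot: [3.14, 0.001, 2.107]
wrist_force: [0.0, -0.7, -0.7]
finger_gap: 59.9
finger_force: 15.0
clock: 7.05
eef_pos: [447.4, 59.5, 40.3]
eef_rot: [-3.141, -0.0, 2.106]
wrist_force: [-0.3, -0.5, -1.0]
finger_gap: 59.7
finger_force: 15.0
shift [ 0.3 -0.6  2.3] rotvec [-0.    -0.     0.001] | at [447.4  59.5  40.3] [-3.141 -0.     2.106] q [ 0.051  0.309  1.946 -0.     0.887 -0.484] gap 59.7 t 7.05
```

```bash
python3 -m crank '[[50,0,0,1,0,0,0],[50,0,0,2,0,0,0],[50,0,0,3,0,0,0],[50,0,0,3,0,0,0],[50,0,0,3,0,0,0]]'
python3 g.py 446.8 59.4 36 3.1416 0 2.105
```

```text
clock: 7.55
eef_pos: [447.6, 59.4, 38.3]
eef_rot: [3.141, 0.0, 2.106]
wrist_force: [-5.6, -1.5, 15.6]
finger_gap: 59.9
finger_force: 15.0
shift [ 0.4 -0.7  2.3] rotvec [0.    0.    0.001] | at [447.6  59.4  38.3] [3.141 0.    2.106] q [ 0.051  0.312  1.947 -0.     0.882 -0.484] gap 59.9 t 7.55
```

```bash
python3 -m crank '[[100,0,0,-1,0,0,0],[100,0,0,-1,0,0,0],[100,0,0,-1,0,0,0],[100,0,0,-1,0,0,0],[100,0,0,-40,0,0,0],[100,0,0,-90,0,0,0],[100,-60,-60,-120,0,0,0],[100,-60,-100,-120,0,0,0],[100,-60,-130,-120,0,0,0],[100,-60,-130,-120,0,0,0]]'
python3 - <<'E'
from h import *
for n,b in(('top',(275,317,225,267)),('side',(235,285,195,246))):
    p,d=cam(n,n+'2.png');X=cloud(n,d)
    Y=X[b[2]:b[3],b[0]:b[1]].reshape(-1,3)
    for zr in((12,75),(46,75)):
        W=Y[(Y[:,2]>zr[0])&(Y[:,2]<zr[1])];print(n,zr,len(W),W[:,2].max().round(1),np.percentile(W[:,2],[50,90]).round(1),cv2.minAreaRect(W[:,:2].astype('f')))
    cv2.imwrite('pics/c2%s.png'%n,cv2.resize(p[b[2]-10:b[3]+10,b[0]-10:b[1]+10],None,fx=6,fy=6)[:,:,::-1])
go([447,59.4,30],[3.1416,0,2.106])
E
```

```text
clock: 8.55
eef_pos: [363.7, -60.6, 157.9]
eef_rot: [3.141, 0.001, 2.102]
wrist_force: [-0.3, -0.2, -0.1]
finger_gap: 93.9
finger_force: 0.0
top (12, 75) 304 66.5 [52.1 57.5] ((451.0649719238281, 52.91557312011719), (65.7420425415039, 146.96090698242188), 39.296512603759766)
top (46, 75) 263 66.5 [52.9 57.7] ((447.5224914550781, 57.54943084716797), (60.383941650390625, 59.97760009765625), 30.895336151123047)
side (12, 75) 536 60.8 [51.9 57.3] ((445.49169921875, 59.32151412963867), (66.07768249511719, 69.34627532958984), 29.543983459472656)
side (46, 75) 321 60.8 [55.2 58. ] ((445.49169921875, 59.32151412963867), (66.07768249511719, 69.34627532958984), 29.543983459472656)
shift [ 61.  129.6 127.9] rotvec [ 0.001  0.001 -0.002] | at [366.2 -58.9 157.8] [3.141e+00 1.000e-03 2.104e+00] q [-0.258 -0.059  2.041  0.     1.159 -0.791] gap 93.6 t 8.65
```

View pics/c2side.png

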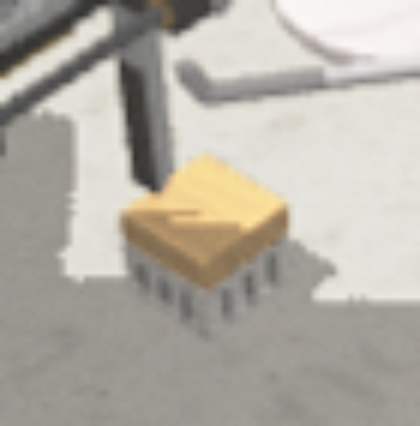

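```bash
python3 -m crank '[[100,0,0,-60,0,-0.5,0],[100,0,0,-60,0,-0.5,0],[100,0,0,-60,0,-0.5,0],[100,0,0,-60,0,-0.5,0],[100,0,0,-60,0,-0.5,0],[100,0,0,-60,0,-0.5,0]]'
python3 g.py 447 59.4 30 3.1416 0 2.106
```

```text
clock: 9.25
eef_pos: [366.8, -57.5, 217.4]
eef_rot: [-3.142, 0.498, 2.108]
wrist_force: [-0.0, 0.6, 0.1]
finger_gap: 94.1
finger_force: 0.0
shift [141.8 128.7 136.2] rotvec [0.    0.498 0.002] | at [366.8 -57.5 217.4] [-3.142  0.498  2.108] q [ 0.056 -0.263  2.144 -0.503  1.072 -0.278] gap 94.1 t 9.25
```

```bash
cat > kin.py <<'E'
import numpy as np
from scipy.optimize import least_squares as LS
from scipy.spatial.transform import Rotation as Ro
D=[((164.98,524.43,204.95),(-3.1406,0,2.8368),(1.1994,.3004,1.5215,0,1.3207,-.0666)),
((418.5,283.7,120.2),(3.142,0,-2.655),(.523,.293,1.741,0,1.108,-1.534)),
((417.9,283.6,66.9),(3.1416,0,2.124),(.524,.368,1.783,0,.993,-.029)),
((444.6,59.6,109.2),(3.1416,0,2.104),(.052,.189,1.902,0,1.053,-.482)),
((447.4,59.5,40.3),(3.1416,0,2.106),(.051,.309,1.946,0,.887,-.484)),
((366.2,-58.9,157.8),(3.141,0,2.104),(-.258,-.059,2.041,0,1.159,-.791)),
((366.8,-57.5,217.4),(-3.142,.498,2.108),(.056,-.263,2.144,-.503,1.072,-.278))]
def rot(ax,a): return Ro.from_euler(ax,a)
def fk(q,P,s4=1):
    a,b,h,L1,e,L2,d=P
    R=rot('z',q[0]);p=R.apply([a,b,h]);R=R*rot('y',q[1]);p=p+R.apply([0,0,L1]);R=R*rot('y',q[2]);p=p+R.apply([e,0,L2])
    R=R*rot('z',s4*q[3])*rot('y',q[4]);p=p+R.apply([0,0,d]);R=R*rot('z',q[5])*rot('z',-np.pi/2)
    return p,R
def fit(s4):
    def f(P):
        r=[]
        for p,o,q in D:
            x,R=fk(q,P,s4);r+=list(x-p);r+=list(100*(R.inv()*Ro.from_euler('xyz',o)).as_rotvec())
        return r
    return LS(f,[0,37,300,400,0,400,200])
F={s:fit(s) for s in(1,-1)};S=min(F,key=lambda s:F[s].cost);P=F[S].x
if __name__=='__main__': print({s:(F[s].cost,F[s].x.round(1),np.abs(F[s].fun).max()) for s in F})
lo=np.array([-3.03,-.79,.23,-1.04,0,-2.55]);hi=np.array([3.03,2.21,2.52,4.18,3.07,2.55])
def ik(p,R,q0):
    def f(q):
        x,Q=fk(q,P,S);return np.r_[x-p,200*(Q.inv()*R).as_rotvec()]
    r=LS(f,np.clip(q0,lo+.01,hi-.01),bounds=(lo,hi));return r.x,np.abs(r.fun).max()
def tool(phi,psi):  # phi tilt from down toward heading psi ; closing axis horizontal, perpendicular to psi
    z=np.array([np.sin(phi)*np.cos(psi),np.sin(phi)*np.sin(psi),-np.cos(phi)])
    # with tool down yaw=psi: x_t=heading
    return Ro.from_euler('xyz',[np.pi,0,psi])*rot('y',phi)
E
python3 kin.py
python3 - <<'E'
from kin import *
def path(g,psi,a=-20,b=70,q=None):
    q=np.array([.3,.3,1.8,-.1,1,0]) if q is None else q
    out=[]
    for ph in np.arange(a,b+1,15):
        R=tool(np.radians(ph),np.radians(psi));p=np.array(g)+R.apply([0,0,19]);q,e=ik(p,R,q);out.append((ph,q.round(2),round(e,1)))
    return out
for nm,g in(('P1',(447,59,45)),('side',(430,120,40)),('slab',(625,263,50))):
  for psi in (120,100,80,60,40):
    o=path(g,psi);print(nm,psi,'maxerr',max(x[2] for x in o),o[0][1],o[-1][1])
E
```

```text
{1: (np.float64(345358.56593596796), array([3.000e-01, 3.650e+01, 2.210e+02, 4.240e+02, 4.090e+01, 4.472e+02,
       2.703e+02]), np.float64(314.15890118340457)), -1: (np.float64(334978.3613647017), array([ -27.1,   31.9,  -95.5,  294.7,   26.9,  510.5, -194.2]), np.float64(314.15890118340457))}
P1 120 maxerr 34.9 [-0.07  0.42  1.8   0.27  0.76  2.55] [ 0.45 -0.03  2.1  -1.04  1.46  2.55]
P1 100 maxerr 146.6 [-0.1   0.41  1.84  0.71  0.78 -2.55] [ 0.5   0.18  1.75 -1.04  1.07 -2.55]
P1 80 maxerr 105.4 [-0.09  0.31  1.96  0.5   0.93 -2.55] [ 0.42  0.45  1.46 -1.04  0.78 -2.55]
P1 60 maxerr 60.5 [-0.09  0.21  2.05  0.36  1.06 -2.5 ] [ 0.32  0.6   1.28 -0.96  0.55 -2.55]
P1 40 maxerr 29.2 [-0.05  0.16  2.12  0.26  1.14 -2.18] [ 0.23  0.68  1.18 -0.91  0.37 -2.55]
side 120 maxerr 54.2 [0.06 0.4  1.84 0.23 0.76 2.55] [ 0.58  0.06  2.04 -1.04  1.34  2.55]
side 100 maxerr 130.0 [ 0.04  0.37  1.9   0.63  0.83 -2.55] [ 0.61  0.3   1.64 -1.04  0.93 -2.55]
side 80 maxerr 89.9 [ 0.05  0.27  2.01  0.44  0.98 -2.55] [ 0.52  0.51  1.4  -1.02  0.67 -2.55]
side 60 maxerr 44.8 [ 0.06  0.19  2.1   0.33  1.08 -2.37] [ 0.42  0.63  1.26 -0.93  0.47 -2.55]
side 40 maxerr 22.7 [ 0.11  0.14  2.15  0.21  1.15 -2.05] [ 0.34  0.69  1.18 -0.91  0.3  -2.55]
slab 120 maxerr 80.0 [0.24 1.1  0.79 0.29 1.11 2.55] [ 0.6   0.72  1.19 -1.04  1.45  2.55]
slab 100 maxerr 77.6 [ 0.26  0.9   1.12  0.41  1.21 -2.55] [ 0.61  1.3   0.23 -1.04  1.11 -2.55]
slab 80 maxerr 37.3 [ 0.26  0.85  1.18  0.33  1.28 -2.55] [ 0.58  1.32  0.23 -0.98  0.97 -2.55]
slab 60 maxerr 45.0 [ 0.28  0.79  1.27  0.25  1.35 -2.25] [ 0.52  1.33  0.23 -0.89  0.81 -2.55]
slab 40 maxerr 68.3 [ 0.31  0.75  1.32  0.13  1.39 -1.91] [ 0.45  1.35  0.23 -0.56  0.66 -2.18]
```

```bash
sed -i "s/rot('z',-np.pi\/2)/rot('z',np.pi\/2)/" kin.py
python3 kin.py
cat > t.py <<'E'
from kin import *
def path(g,psi,a=-20,b=70,q=None):
    q=np.array([.3,.3,1.8,-.1,1,0]) if q is None else q
    out=[]
    for ph in np.arange(a,b+1,15):
        R=tool(np.radians(ph),np.radians(psi));p=np.array(g)+R.apply([0,0,19]);q,e=ik(p,R,q);out.append((ph,q.round(2),round(e,1)))
    return out
if __name__=='__main__':
 for nm,g in(('P1',(447,59,45)),('side',(430,120,40)),('slab',(625,263,50))):
  for psi in (140,120,100,80,60):
    o=path(g,psi);print(nm,psi,'maxerr',max(x[2] for x in o),o[0][1],o[3][1],o[-1][1])
E
python3 t.py
```

```text
{1: (np.float64(0.16012095742143673), array([3.000e-01, 3.650e+01, 2.210e+02, 4.240e+02, 4.090e+01, 4.472e+02,
       2.703e+02]), np.float64(0.25316619723878375)), -1: (np.float64(8226.22412391421), array([ -27.1,   31.9,  -95.5,  294.7,   26.9,  510.5, -194.2]), np.float64(84.957590718017))}
P1 140 maxerr 0.0 [ 0.2   0.27  2.1  -0.49  0.61 -0.29] [-0.09  0.52  1.75  0.26  1.25 -1.09] [-0.2   0.94  1.41  0.5   1.93 -1.2 ]
P1 120 maxerr 0.0 [ 0.23  0.32  2.03 -0.5   0.76  0.07] [-0.14  0.47  1.83  0.37  1.15 -0.87] [-0.31  0.86  1.57  0.7   1.77 -1.11]
P1 100 maxerr 0.0 [ 0.24  0.37  1.95 -0.45  0.9   0.36] [-0.18  0.41  1.92  0.48  1.03 -0.65] [-0.41  0.78  1.76  0.9   1.58 -1.08]
P1 80 maxerr 0.0 [ 0.23  0.42  1.87 -0.38  1.02  0.63] [-0.19  0.35  2.02  0.58  0.88 -0.42] [-0.49  0.69  1.97  1.14  1.4  -1.11]
P1 60 maxerr 0.0 [ 0.19  0.46  1.8  -0.29  1.12  0.88] [-0.18  0.28  2.11  0.66  0.71 -0.15] [-0.52  0.62  2.18  1.45  1.24 -1.21]
side 140 maxerr 0.0 [ 0.36  0.29  2.08 -0.51  0.65 -0.12] [ 0.03  0.5   1.79  0.31  1.2  -1.  ] [-0.11  0.91  1.48  0.57  1.86 -1.17]
side 120 maxe
[... 476 characters left out ...]
-0.05] [-0.38  0.61  2.27  1.62  1.2  -1.29]
slab 140 maxerr 0.0 [ 0.46  0.7   1.39 -0.4   0.94 -0.19] [ 0.22  0.9   1.05  0.34  1.47 -0.74] [ 0.09  1.3   0.63  0.88  2.09 -0.7 ]
slab 120 maxerr 0.0 [ 0.47  0.76  1.28 -0.39  1.11  0.13] [ 0.19  0.83  1.19  0.43  1.3  -0.48] [ 0.03  1.13  0.99  1.01  1.78 -0.69]
slab 100 maxerr 0.0 [ 0.47  0.82  1.18 -0.35  1.27  0.42] [ 0.19  0.75  1.32  0.49  1.11 -0.22] [-0.01  0.98  1.3   1.19  1.48 -0.72]
slab 80 maxerr 0.0 [ 0.45  0.88  1.07 -0.29  1.41  0.7 ] [0.2  0.68 1.45 0.52 0.91 0.07] [-0.01  0.85  1.57  1.45  1.2  -0.8 ]
slab 60 maxerr 0.0 [ 0.42  0.93  0.98 -0.2   1.52  0.98] [0.23 0.63 1.54 0.49 0.72 0.43] [ 0.04  0.76  1.79  1.85  0.97 -0.96]
```

```bash
cat >> h.py <<'E'
def gt(g,phi,psi):  # grasp point target, tilt phi toward heading psi (deg)
    from kin import tool
    R=tool(np.radians(phi),np.radians(psi));p=np.array(g)+R.apply([0,0,19]);go(p,R.as_euler('xyz'))
E
cat > k.py <<'E'
import sys
from h import *
a=[float(v) for v in sys.argv[1:]];gt(a[:3],a[3],a[4])
E
python3 k.py 447.2 59.4 140 0 30.65
python3 -c "
from t import *
for ps in (60,75): print(ps,path((440,220,40),ps)[::3])"
```

```text
shift [ 98.2 128.9  56.4] rotvec [0.391 0.39  1.537] | at [366.8 -57.5 217.4] [-3.142  0.498  2.108] q [ 0.056 -0.263  2.144 -0.503  1.072 -0.278] gap 94.1 t 9.25
60 [(np.int64(-20), array([ 0.48,  0.58,  1.64, -0.2 ,  1.23,  1.1 ]), np.float64(0.0)), (np.int64(25), array([0.23, 0.32, 2.08, 0.65, 0.53, 0.22]), np.float64(0.0)), (np.int64(70), array([-0.07,  0.61,  2.27,  1.93,  1.12, -1.31]), np.float64(0.0))]
75 [(np.int64(-20), array([ 0.51,  0.55,  1.68, -0.27,  1.18,  0.91]), np.float64(0.0)), (np.int64(25), array([ 0.19,  0.35,  2.02,  0.66,  0.67, -0.05]), np.float64(0.0)), (np.int64(70), array([-0.12,  0.65,  2.13,  1.58,  1.19, -1.18]), np.float64(0.0))]
```

```bash
python3 -m crank '[[100,98,129,56,0.39,0.39,1.537],[100,98,129,56,0.39,0.39,1.537],[100,98,129,56,0.39,0.39,1.537],[100,98,129,56,0.39,0.39,1.537],[100,98,129,56,0.39,0.39,1.537],[100,98,129,56,0.39,0.39,1.537],[100,98,129,56,0.39,0.39,1.537],[100,98,129,56,0.39,0.39,1.537],[100,98,129,56,0.39,0.39,1.537],[100,98,129,56,0.39,0.39,1.537]]'
python3 -m crank '[[100,98,129,56,0.39,0.39,1.537],[100,0,0,0,0,0,0]]' >/dev/null --help 2>/dev/null
python3 k.py 447.2 59.4 35 0 30.65
```

```text
clock: 10.25
eef_pos: [448.0, 58.0, 121.2]
eef_rot: [3.109, 0.036, 0.668]
wrist_force: [0.7, -0.6, -0.2]
finger_gap: 93.8
finger_force: 0.0
shift [  4.   -5.1 105. ] rotvec [0.035 0.034 0.134] | at [448.   58.  121.2] [3.109 0.036 0.668] q [ 0.076  0.186  1.874 -0.053  1.093  1.003] gap 93.8 t 10.25
```

```bash
python3 -m crank '[[100,4,-5,30,0.035,0.034,0.134],[100,4,-5,30,0.035,0.034,0.134],[100,4,-5,60,0.035,0.034,0.134],[100,4,-5,105,0.035,0.034,0.134],[100,4,-5,105,0.035,0.034,0.134],[50,4,-5,105,0.035,0.034,0.134],[50,4,-5,105,0.035,0.034,0.134],[50,4,-5,105,0.035,0.034,0.134],[50,4,-5,105,0.035,0.034,0.134],[50,4,-5,105,0.035,0.034,0.134]]' 15
python3 -m crank '[[50,0,0,0,0,0,0],[100,0,0,0,0,0,0],[100,0,0,0,0,0,0],[100,0,0,0,0,0,0],[100,0,0,0,0,0,0],[100,0,0,-50,0,0,0],[100,0,0,-100,0,0,0],[100,0,0,-100,0,0,0]]'
python3 k.py 447.2 59.4 134 -20 120.65
```

```text
clock: 11.25
eef_pos: [446.7, 59.4, 17.0]
eef_rot: [3.138, 0.0, 0.542]
wrist_force: [-3.6, 0.6, 9.4]
finger_gap: 59.8
finger_force: 15.0
clock: 12.05
eef_pos: [448.9, 59.8, 121.7]
eef_rot: [3.134, -0.006, 0.542]
wrist_force: [0.7, -0.6, -1.0]
finger_gap: 94.1
finger_force: 0.0
shift [-1.7  5.9  5.6] rotvec [-0.262 -0.273 -1.549] | at [448.9  59.8 121.7] [ 3.134 -0.006  0.542] q [ 0.054  0.174  1.887 -0.005  1.071  1.085] gap 94.1 t 12.05
```

```bash
python3 -m crank '[[100,-1,3,3,-0.13,-0.137,-0.775],[100,-1,3,3,-0.13,-0.137,-0.775],[100,-1,3,3,-0.13,-0.137,-0.775],[100,-1,3,3,-0.13,-0.137,-0.775],[100,-1,3,3,-0.13,-0.137,-0.775],[100,-1.7,6,5.6,-0.262,-0.273,-1.549],[100,-1.7,6,5.6,-0.262,-0.273,-1.549],[100,-1.7,6,5.6,-0.262,-0.273,-1.549],[100,-1.7,6,5.6,-0.262,-0.273,-1.549],[100,-1.7,6,5.6,-0.262,-0.273,-1.549]]'
python3 k.py 447.2 59.4 34 -20 120.65
```

```text
clock: 13.05
eef_pos: [447.7, 53.6, 110.1]
eef_rot: [3.135, 0.329, 2.019]
wrist_force: [0.6, -0.8, -0.2]
finger_gap: 94.0
finger_force: 0.0
shift [29.4  2.1 89.2] rotvec [-0.023 -0.019 -0.082] | at [447.7  53.6 110.1] [3.135 0.329 2.019] q [ 0.227  0.167  1.966 -0.393  0.964 -0.003] gap 94.0 t 13.05
```

```bash
python3 -m crank '[[100,29.4,2,0,-0.023,-0.019,-0.082],[100,29.4,2,20,-0.023,-0.019,-0.082],[100,29.4,2,60,-0.023,-0.019,-0.082],[100,29.4,2,89,-0.023,-0.019,-0.082],[100,29.4,2,89,-0.023,-0.019,-0.082],[100,29.4,2,89,-0.023,-0.019,-0.082]]'
python3 k.py 447.2 59.4 34 -20 120.65
```

```text
clock: 13.65
eef_pos: [450.6, 53.9, 17.1]
eef_rot: [3.14, 0.348, 2.098]
wrist_force: [0.0, -0.2, 0.2]
finger_gap: 93.8
finger_force: 0.0
shift [ 0.2 -0.1  0.9] rotvec [-0.001 -0.001 -0.007] | at [450.6  53.9  17.1] [3.14  0.348 2.098] q [ 0.233  0.34   2.031 -0.51   0.731  0.082] gap 93.8 t 13.65
```

```bash
python3 -m crank '[[50,0,0,1,0,0,0],[50,0,0,1,0,0,0],[50,0,0,1,0,0,0],[50,0,0,1,0,0,0],[50,0,0,1,0,0,0],[50,-7,0,-18,0,0,0],[50,-17,0,-47,0,0,0],[50,-34,0,-93,0,0,0],[50,-34,0,-93,0,0,0],[50,-34,0,-93,0,0,0]]' 40
python3 k.py 440 220 150 -20 60; python3 -c "
from h import *
p,d=cam('side','s3.png');cv2.imwrite('pics/s3c.png',cv2.resize(p[130:280,180:330],None,fx=3.5,fy=3.5)[:,:,::-1])"
```

```text
clock: 14.65
eef_pos: [450.8, 53.6, 116.2]
eef_rot: [3.137, 0.348, 2.098]
wrist_force: [-0.8, 0.1, -2.1]
finger_gap: 60.1
finger_force: 40.0
shift [131.8  69.  -64.5] rotvec [ 0.363 -0.003  0.987] | at [450.8  53.6 116.2] [3.137 0.348 2.098] q [ 0.232  0.151  1.973 -0.412  0.95  -0.065] gap 60.1 t 14.65
```

View pics/s3c.png

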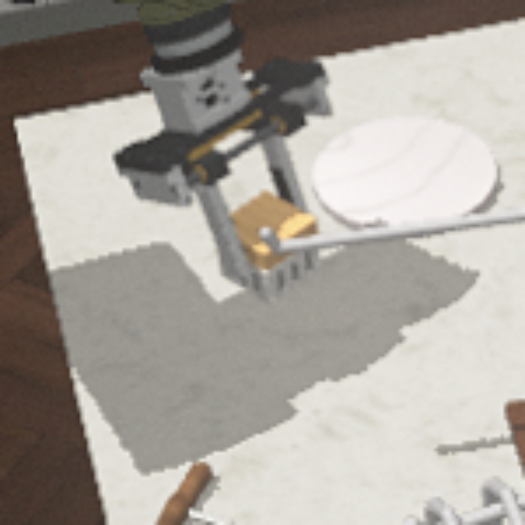

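The crop shows the pair held together and level at (270,245), clear of the worktop.

```bash
python3 -m crank '[[50,132,69,-64,0.363,-0.003,0.987],[50,132,69,-64,0.363,-0.003,0.987],[50,132,69,-64,0.363,-0.003,0.987],[50,132,69,-64,0.363,-0.003,0.987],[50,132,69,-64,0.363,-0.003,0.987],[50,132,69,-64,0.363,-0.003,0.987],[50,132,69,-64,0.363,-0.003,0.987],[50,132,69,-64,0.363,-0.003,0.987],[50,132,69,-64,0.363,-0.003,0.987],[50,132,69,-64,0.363,-0.003,0.987]]'
python3 k.py 440 220 150 25 60
```

```text
clock: 15.7
eef_pos: [436.2, 214.3, 130.5]
eef_rot: [-3.14, 0.352, 1.052]
wrist_force: [-0.5, -0.6, -2.1]
finger_gap: 59.6
finger_force: 40.0
shift [13.2  0.4 -7.2] rotvec [-0.002  0.788  0.004] | at [436.2 214.3 130.5] [-3.14   0.352  1.052] q [ 0.484  0.424  1.575 -0.186  1.445  1.055] gap 59.6 t 15.7
```

Now tilt: first 45°, then on to 70°.

```bash
python3 -m crank '[[50,13,0,-7,0,0.788,0],[50,13,0,-7,0,0.788,0],[50,13,0,-7,0,0.788,0],[50,13,0,-7,0,0.788,0],[50,13,0,-7,0,0.788,0],[50,13,0,-7,0,0.788,0],[50,13,0,-7,0,0.788,0]]'
python3 k.py 440 220 150 70 60
```

```text
clock: 16.4
eef_pos: [443.1, 226.3, 133.0]
eef_rot: [-3.141, -0.437, 1.048]
wrist_force: [0.4, 0.0, -2.2]
finger_gap: 59.9
finger_force: 40.0
shift [14.3  0.5 -4.9] rotvec [-0.001  0.785  0.001] | at [443.1 226.3 133. ] [-3.141 -0.437  1.048] q [0.228 0.099 2.012 0.458 0.777 0.461] gap 59.9 t 16.4
```

```bash
python3 -m crank '[[50,14,0,-5,0,0.785,0],[50,14,0,-5,0,0.785,0],[50,14,0,-5,0,0.785,0],[50,14,0,-5,0,0.785,0],[50,14,0,-5,0,0.785,0],[50,14,0,-5,0,0.785,0],[50,14,0,-5,0,0.785,0],[50,14,0,-5,0,0.785,0]]'
python3 k.py 440 220 34 70 60
```

```text
clock: 17.2
eef_pos: [448.3, 236.5, 142.1]
eef_rot: [-3.128, -1.221, 1.037]
wrist_force: [-0.2, 0.4, -1.7]
finger_gap: 59.8
finger_force: 40.0
shift [-107.8    1.6   38.7] rotvec [-0.004  0.001 -0.003] | at [448.3 236.5 142.1] [-3.128 -1.221  1.037] q [-0.065  0.259  2.301  1.754  1.032 -0.953] gap 59.8 t 17.2
```

```bash
python3 -m crank '[[50,-45,0.5,16,0,0,0],[50,-90,1,32,0,0,0],[50,-106,1.5,38,0,0,0],[50,-106,1.5,38,0,0,0],[50,-107,1.5,38.4,0,0,0],[50,-108,1.5,38.7,0,0,0],[50,-109,1.5,39,0,0,0],[50,-109,1.5,39,0,0,0]]'
python3 k.py 440 220 30 70 60
```

```text
clock: 18.0
eef_pos: [450.4, 235.1, 28.8]
eef_rot: [3.141, -1.223, 1.049]
wrist_force: [-0.6, 0.2, -1.8]
finger_gap: 59.6
finger_force: 40.0
shift [-5.2 -1.5  1.4] rotvec [-0.001 -0.001  0.001] | at [450.4 235.1  28.8] [ 3.141 -1.223  1.049] q [-0.068  0.628  2.261  1.927  1.122 -1.319] gap 59.6 t 18.0
```

```bash
python3 -m crank '[[50,-1,0,0.3,0,0,0],[50,-2,0,0.7,0,0,0],[50,-3,0,1,0,0,0],[50,-4,0,1.4,0,0,0],[50,-4,0,1.4,0,0,0]]'
python3 k.py 440 220 30 70 60
```

```text
clock: 18.5
eef_pos: [450.0, 235.0, 23.5]
eef_rot: [-3.137, -1.222, 1.043]
wrist_force: [0.4, 0.5, -1.5]
finger_gap: 59.7
finger_force: 40.0
shift [-0.  -1.2 -0.1] rotvec [-0.001 -0.    -0.001] | at [450.  235.   23.5] [-3.137 -1.222  1.043] q [-0.068  0.644  2.258  1.932  1.127 -1.33 ] gap 59.7 t 18.5
```

```bash
python3 -m crank '[[50,-1,0,0.3,0,0,0],[50,-1,0,0.3,0,0,0],[50,-2,0,0.7,0,0,0],[50,-2,0,0.7,0,0,0]]'
python3 k.py 440 220 30 70 60
```

```text
clock: 18.9
eef_pos: [450.4, 235.1, 22.8]
eef_rot: [-3.14, -1.226, 1.046]
wrist_force: [-4.0, -3.3, 13.7]
finger_gap: 59.4
finger_force: 40.0
shift [ 0.5 -1.4 -0.6] rotvec [-0.001 -0.004 -0.   ] | at [450.4 235.1  22.8] [-3.14  -1.226  1.046] q [-0.069  0.65   2.256  1.935  1.132 -1.336] gap 59.4 t 18.9
```

```bash
python3 -m crank '[[100,0,0,0,0,0,0],[100,0,0,0,0,0,0],[100,0,0,0,0,0,0],[100,0,0,0,0,0,0],[100,0,0,0,0,0,0],[100,0,0,-40,0,0,0],[100,0,0,-85,0,0,0],[100,0,0,-85,0,0,0]]'
python3 - <<'E'
from h import *
for n,b in(('top',(205,270,215,275)),('side',(215,290,165,235))):
    p,d=cam(n,n+'4.png');X=cloud(n,d)
    M=np.zeros(d.shape,bool);M[b[2]:b[3],b[0]:b[1]]=1
    W=X[M&(X[...,2]>49)&(X[...,2]<72)&(abs(X[...,0]-440)<75)&(abs(X[...,1]-225)<70)];print(n,len(W),np.percentile(W[:,2],[10,50,90]).round(1),cv2.minAreaRect(W[:,:2].astype('f')))
    if n=='side':cv2.imwrite('pics/s4c.png',cv2.resize(p[130:280,180:330],None,fx=3.5,fy=3.5)[:,:,::-1])
gt([440,220,200],70,60)
E
```

```text
clock: 19.7
eef_pos: [410.0, 162.2, 51.5]
eef_rot: [-3.139, -1.222, 1.04]
wrist_force: [0.2, -0.1, 0.5]
finger_gap: 93.9
finger_force: 0.0
top 261 [53.  58.3 63.3] ((427.6186218261719, 204.72772216796875), (113.88079071044922, 66.0541000366211), 48.21958541870117)
side 265 [53.1 61.  64.8] ((428.2600402832031, 206.2300262451172), (118.35530090332031, 68.09196472167969), 49.301815032958984)
shift [161.4  -2.6  26.7] rotvec [ 0.002 -0.001 -0.001] | at [410.9 164.8  50.9] [-3.141 -1.223  1.044] q [-0.32   0.531  2.36   1.681  1.183 -1.305] gap 93.8 t 19.8
```

View pics/s4c.png

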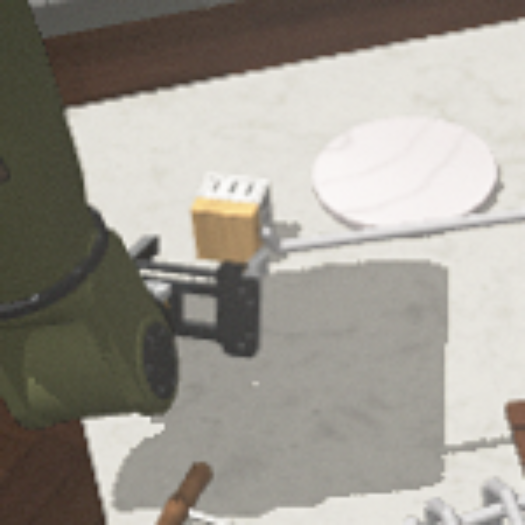

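```bash
python3 -m crank '[[100,45,0,-16,0,0,0],[100,94,0,-34,0,0,0],[100,141,0,-51,0,0,0],[100,141,0,-51,0,-0.5,0],[100,141,0,-51,0,-0.5,0],[100,141,0,-51,0,-0.5,0],[100,141,0,-51,0,-0.5,0],[100,141,0,-51,0,-0.785,0],[100,141,0,-51,0,-0.785,0],[100,141,0,-51,0,-0.785,0]]'
python3 k.py 441 220 160 -20 60
```

```text
clock: 20.8
eef_pos: [411.1, 168.8, 201.9]
eef_rot: [3.14, -0.436, 1.053]
wrist_force: [0.7, 0.5, -2.2]
finger_gap: 93.9
finger_force: 0.0
shift [22.7  0.5 76.5] rotvec [ 0.001 -0.785  0.006] | at [411.1 168.8 201.9] [ 3.14  -0.436  1.053] q [ 0.093 -0.107  2.037  0.425  0.993  0.415] gap 93.9 t 20.8
```

```bash
python3 -m crank '[[100,23,0.5,76,0,-0.785,0.006],[100,23,0.5,76,0,-0.785,0.006],[100,23,0.5,76,0,-0.785,0.006],[100,23,0.5,76,0,-0.785,0.006],[100,23,0.5,76,0,-0.785,0.006],[100,23,0.5,76,0,-0.785,0.006],[100,23,0.5,76,0,-0.785,0.006],[100,23,0.5,76,0,-0.785,0.006]]'
python3 k.py 441 220 30 -20 60
```

```text
clock: 21.6
eef_pos: [436.2, 212.3, 140.5]
eef_rot: [-3.135, 0.346, 1.046]
wrist_force: [-0.2, -0.4, -0.1]
finger_gap: 93.9
finger_force: 0.0
shift [ 45.9   1.  119.9] rotvec [-0.007 -0.003 -0.001] | at [436.2 212.3 140.5] [-3.135  0.346  1.046] q [ 0.476  0.409  1.57  -0.18   1.462  1.049] gap 93.9 t 21.6
```

```bash
python3 -m crank '[[100,18,0,48,0,0,0],[100,36,1,95,0,0,0],[100,46,1,120,0,0,0],[100,46,1,120,0,0,0],[50,46,1,120,0,0,0],[50,46,1,120,0,0,0],[50,46,1,120,0,0,0],[50,46,1,120,0,0,0],[50,46,1,120,0,0,0],[50,46,1,120,0,0,0]]' 45
python3 -m crank '[[50,-10,0,-28,0,0,0],[50,-27,0,-75,0,0,0],[50,-44,0,-120,0,0,0],[50,-44,0,-120,0,0,0]]'
python3 - <<'E'
from h import *
p,d=cam('top','t5.png');X=cloud('top',d)
M=np.zeros(d.shape,bool);M[140:245,190:290]=1
W=X[M&(abs(X[...,2]-14)<6)]
# slab by colour contour
g=cv2.cvtColor(p,cv2.COLOR_RGB2HSV);m=(M&(abs(X[...,2]-14)<7)).astype('u1')
print(len(W),W.mean(0),cv2.minEnclosingCircle(W[:,:2].astype('f')))
Z=np.load('top0.npz')['X'];W=Z[M&(abs(Z[...,2]-14)<6)];print('before',len(W),W.mean(0))
p,d=cam('side','s5.png');cv2.imwrite('pics/s5c.png',cv2.resize(p[110:260,180:340],None,fx=3.5,fy=3.5)[:,:,::-1])
gt([441,220,200],-20,60)
E
```

```text
clock: 22.6
eef_pos: [439.5, 213.4, 13.8]
eef_rot: [-3.141, 0.347, 1.042]
wrist_force: [-1.8, -0.6, 6.7]
finger_gap: 59.9
finger_force: 45.0
clock: 23.0
eef_pos: [441.2, 213.8, 146.6]
eef_rot: [3.137, 0.339, 1.041]
wrist_force: [0.9, -0.0, -2.9]
finger_gap: 59.5
finger_force: 45.0
1388 [651.86323199 256.27953922  12.97329587] ((674.7239990234375, 272.3211669921875), 256.912109375)
before 1690 [636.45585316 260.36093509  12.93752955]
shift [-13.3  -2.1 -38.7] rotvec [-0.002 -0.003 -0.005] | at [439.2 212.8 141.2] [-3.141  0.346  1.042] q [ 0.477  0.413  1.563 -0.183  1.464  1.052] gap 59.6 t 23.1
```

View pics/s5c.png

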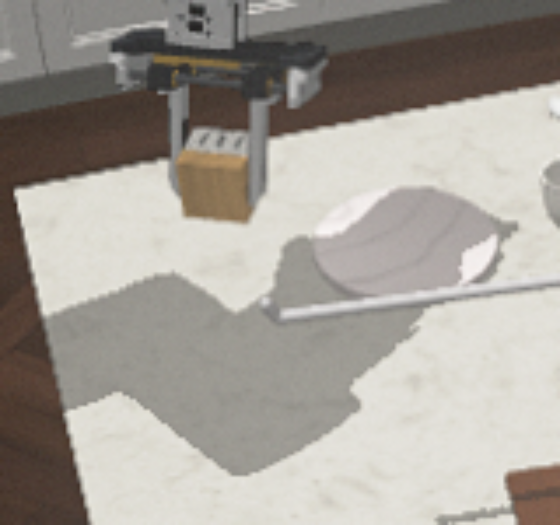

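```bash
cat > slab.py <<'E'
from h import *
def slab(X,c0=(623,263)):
    from scipy.ndimage import label
    c=np.array(c0,float);o=None
    m=((X[...,2]>8)&(X[...,2]<21)).astype('u1')
    m&=((X[...,0]>450)&(X[...,0]<800)&(X[...,1]>60)&(X[...,1]<460)).astype('u1')
    m=cv2.morphologyEx(m,cv2.MORPH_OPEN,np.ones((3,3),'u1'))
    L,n=label(m);s=np.bincount(L.ravel());s[0]=0;W=X[L==s.argmax()]
    return cv2.minAreaRect(W[:,:2].astype('f')),W.mean(0).round(1),len(W)
if __name__=='__main__':
    for f in('top0.npz','side0.npz'): print(f,slab(np.load(f)['X']))
    for n in('top','side'): p,d=cam(n);print(n,slab(cloud(n,d)))
E
python3 slab.py; python3 k.py 623 263 150 -20 60
```

```text
top0.npz (((645.6832275390625, 307.4853820800781), (57.015079498291016, 94.75474548339844), 60.190521240234375), array([639.8, 308. ,  13.5]), 194)
side0.npz (((622.9635009765625, 271.56121826171875), (175.30641174316406, 178.95437622070312), 84.1749038696289), array([620.8, 264. ,  15.8]), 1292)
top (((636.3700561523438, 260.710205078125), (167.47344970703125, 108.51790618896484), 70.4376220703125), array([641.7, 271.2,  13.3]), 593)
side (((624.4248657226562, 273.1871643066406), (178.89291381835938, 175.75926208496094), 80.2771987915039), array([622.5, 264.4,  16. ]), 1257)
shift [124.8 133.8 -38. ] rotvec [-0.004  0.    -0.004] | at [438.5 212.4 139.5] [-3.139  0.349  1.043] q [ 0.477  0.416  1.564 -0.183  1.464  1.052] gap 59.9 t 23.2
```

```bash
cat >> h.py <<'E'
def ray(n,u,v,z):
    c=optics.calibration(n);K=np.array(c['camera_matrix']);R=np.array(c['R']);t=np.array(c['t'])
    a=np.array([(u-K[0,2])/K[0,0],(v-K[1,2])/K[1,1]]);s=a.copy()
    for _ in range(8): s=a/(1+c['k1']*(s@s))
    o=-R.T@t;d=R.T@np.r_[s,1];return o+d*(z-o[2])/d[2]
E
python3 - <<'E'
from h import *
print(ray('top',240.2,200.2,14)[:2])
for n,f,b in(('top','top0.npz',(200,280,160,240)),('side','side0.npz',(258,335,155,205))):
    p=np.load(f)['p'][b[2]:b[3],b[0]:b[1]];h=cv2.GaussianBlur(p,(3,3),0).astype(int)
    e=cv2.Canny(cv2.resize(p,None,fx=4,fy=4,interpolation=cv2.INTER_CUBIC),25,60)
    y,x=np.nonzero(e);u=(x+.5)/4-.5+b[0];v=(y+.5)/4-.5+b[2]
    W=np.array([ray(n,a,c,14)[:2] for a,c in zip(u,v)])
    c=np.array([623.,264.]);
    for k in range(30):
        r=np.hypot(*(W-c).T);m=abs(r-90)<(12 if k<15 else 5);w=W[m]
        # linear LS circle, known radius approx
        d=(w-c)/r[m][:,None];c=c+np.linalg.lstsq(d,r[m]-90,rcond=None)[0]
    print(n,c.round(1),m.sum())
E
```

```text
[621.23045708 261.37828217]
top [624.  262.6] 940
side [623.1 265.2] 609
```

```bash
python3 -m crank '[[50,125,134,-38,0,0,0],[50,125,134,-38,0,0,0],[50,125,134,-38,0,0,0],[50,125,134,-38,0,0,0],[50,125,134,-38,0,0,0],[50,125,134,-38,0,0,0]]'
python3 -m crank '[[50,13,0,-7,0,0.785,0],[50,13,0,-7,0,0.785,0],[50,13,0,-7,0,0.785,0],[50,13,0,-7,0,0.785,0],[50,13,0,-7,0,0.785,0],[50,13,0,-7,0,0.785,0],[50,13,0,-7,0,0.785,0]]'
python3 k.py 623 264 150 70 60
```

```text
clock: 23.8
eef_pos: [620.0, 257.3, 130.6]
eef_rot: [-3.137, 0.351, 1.043]
wrist_force: [-0.5, -0.3, -2.0]
finger_gap: 59.5
finger_force: 45.0
clock: 24.5
eef_pos: [626.2, 269.2, 135.8]
eef_rot: [-3.139, -0.437, 1.04]
wrist_force: [-0.3, -0.5, -2.3]
finger_gap: 60.2
finger_force: 45.0
shift [13.9 -0.3 -2.1] rotvec [ 0.003  0.785 -0.006] | at [626.2 269.2 135.8] [-3.139 -0.437  1.04 ] q [0.229 0.486 1.493 0.406 0.895 0.546] gap 60.2 t 24.5
```

```bash
python3 -m crank '[[50,14,0,-2,0,0.785,0],[50,14,0,-2,0,0.785,0],[50,14,0,-2,0,0.785,0],[50,14,0,-2,0,0.785,0],[50,14,0,-2,0,0.785,0],[50,14,0,-2,0,0.785,0],[50,14,0,-2,0,0.785,0],[50,14,0,-2,0,0.785,0]]'
python3 k.py 623 264 42 70 60
```

```text
clock: 25.3
eef_pos: [633.1, 281.2, 142.8]
eef_rot: [-3.129, -1.217, 1.033]
wrist_force: [-0.4, -0.4, -1.6]
finger_gap: 59.7
finger_force: 45.0
shift [-101.4    0.3   35.2] rotvec [ 0.001  0.004 -0.005] | at [633.1 281.2 142.8] [-3.129 -1.217  1.033] q [ 0.049  0.551  1.809  1.718  0.922 -0.728] gap 59.7 t 25.3
```

```bash
python3 -m crank '[[50,-40,0,14,0,0,0],[50,-80,0,28,0,0.004,0],[50,-101,0,35,0,0.004,0],[50,-101,0,35,0,0.004,0],[50,-101,0,35,0,0.004,0],[50,-103,0,35.7,0,0.004,0],[50,-105,0,36.4,0,0.004,0],[50,-105,0,36.4,0,0.004,0]]'
python3 k.py 623 264 34 70 60
python3 -c "
from h import *
p,d=cam('side','s6.png');cv2.imwrite('pics/s6c.png',cv2.resize(p[110:260,200:360],None,fx=3.5,fy=3.5)[:,:,::-1])"
```

```text
clock: 26.1
eef_pos: [633.2, 279.3, 33.3]
eef_rot: [-3.14, -1.227, 1.04]
wrist_force: [-0.1, -0.0, -1.3]
finger_gap: 59.6
finger_force: 45.0
shift [-5.7 -1.2  1.5] rotvec [ 0.004 -0.005 -0.002] | at [633.2 279.3  33.3] [-3.14  -1.227  1.04 ] q [ 0.045  0.78   1.788  1.872  0.976 -0.987] gap 59.6 t 26.1
```

View pics/s6c.png

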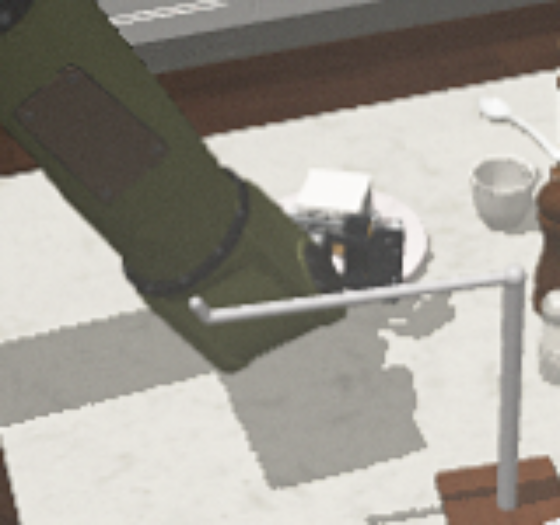

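The pair is upside down over the slab at (335,190) in the crop, and the arm is clear of the rod. Now I lower it until it touches.

```bash
python3 -m crank '[[50,-1,0,0.3,0,0,0],[50,-2,0,0.7,0,0,0],[50,-3,0,1,0,0,0],[50,-4,0,1.4,0,0,0],[50,-5,0,1.8,0,0,0],[50,-5,0,1.8,0,0,0]]'
python3 k.py 623 264 34 70 60
```

```text
clock: 26.75
eef_pos: [633.1, 279.3, 27.9]
eef_rot: [-3.138, -1.228, 1.039]
wrist_force: [-3.0, -1.3, 5.5]
finger_gap: 60.2
finger_force: 45.0
shift [-0.5 -1.1 -0.3] rotvec [ 0.004 -0.006 -0.003] | at [633.1 279.3  27.9] [-3.138 -1.228  1.039] q [ 0.045  0.793  1.785  1.879  0.98  -0.998] gap 60.2 t 26.75
```

```bash
python3 -m crank '[[50,-0.5,0,0,0,0,0],[100,-0.5,0,0,0,0,0],[100,-0.5,0,0,0,0,0],[100,-0.5,0,0,0,0,0],[100,-0.5,0,0,0,0,0],[100,-0.5,0,0,0,0,0],[100,0,0,-40,0,0,0],[100,0,0,-85,0,0,0],[100,0,0,-85,0,0,0]]'
python3 -m crank '[[100,45,0,-16,0,0,0],[100,94,0,-34,0,0,0],[100,141,0,-51,0,0,0],[100,141,0,-51,0,-0.6,0],[100,141,0,-51,0,-0.6,0],[100,141,0,-51,0,-0.6,0],[100,141,0,-51,0,-0.6,0],[100,141,0,-51,0,-0.6,0]]'
python3 - <<'E'
from h import *
for n in('top','side'):
    p,d=cam(n,n+'7.png');X=cloud(n,d)
    W=X[(X[...,2]>58)&(X[...,2]<85)&(abs(X[...,0]-623)<60)&(abs(X[...,1]-264)<60)];print(n,len(W),np.percentile(W[:,2],[10,50,90]).round(1),cv2.minAreaRect(W[:,:2].astype('f')))
    if n=='side':cv2.imwrite('pics/s7c.png',cv2.resize(p[130:230,230:350],None,fx=4,fy=4)[:,:,::-1])
gt([623,264,150],0,60)
E
```

```text
clock: 27.65
eef_pos: [592.1, 207.1, 57.0]
eef_rot: [-3.138, -1.226, 1.035]
wrist_force: [0.6, -0.0, -0.5]
finger_gap: 94.0
finger_force: 0.0
clock: 28.45
eef_pos: [593.8, 210.8, 208.1]
eef_rot: [3.138, -0.624, 1.045]
wrist_force: [0.4, 0.1, 0.0]
finger_gap: 94.2
finger_force: 0.0
top 239 [61.7 67.1 71.6] ((623.5357055664062, 236.23910522460938), (57.06922149658203, 60.176795959472656), 62.34363555908203)
side 240 [63.4 69.2 73. ] ((620.4454956054688, 236.05532836914062), (70.06071472167969, 61.52983474731445), 57.523048400878906)
shift [ 4.8 -0.7 97. ] rotvec [ 0.001 -0.627 -0.003] | at [593.  211.  206.7] [-3.141 -0.627  1.044] q [0.072 0.278 1.671 0.656 0.919 0.264] gap 94.0 t 28.55
```

View pics/s7c.png

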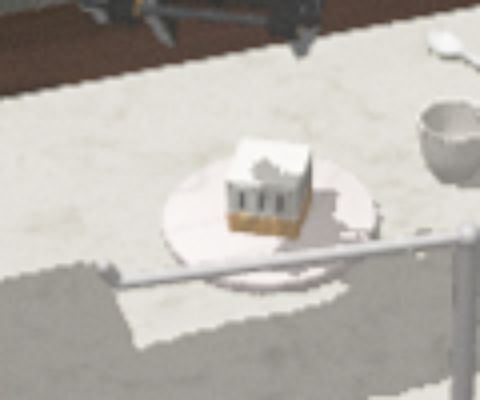

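The pair stands on the slab at about (270,190) in the crop. Both have moved roughly 28 mm toward the camera, so I remeasure the slab.

```bash
cat > sl.py <<'E'
from h import *
import sys
def slabfit(n,p,c0):
    c0=np.array(c0,float)
    e=cv2.Canny(cv2.resize(p,None,fx=3,fy=3,interpolation=cv2.INTER_CUBIC),25,60)
    y,x=np.nonzero(e);u=(x+.5)/3-.5;v=(y+.5)/3-.5
    W=np.array([ray(n,a,c,14)[:2] for a,c in zip(u,v) if 190<a<360 and 140<c<260])
    best=None
    for dx in range(-40,41,4):
        for dy in range(-40,41,4):
            c=c0+[dx,dy];k=(abs(np.hypot(*(W-c).T)-90)<2.5).sum()
            if best is None or k>best[0]:best=(k,c)
    c=best[1]
    for _ in range(20):
        r=np.hypot(*(W-c).T);m=abs(r-90)<4;d=(W[m]-c)/r[m][:,None];c=c+np.linalg.lstsq(d,r[m]-90,rcond=None)[0]
    return c.round(1),m.sum()
if __name__=='__main__':
    for n in('top','side'):
        p=cv2.imread('pics/'+n+sys.argv[1]+'.png')[:,:,::-1];print(n,slabfit(n,p,(623,250)))
E
python3 sl.py 0; python3 sl.py 7; python3 k.py 622 236 150 0 60
```

```text
shift [-15.2  12.5  82.5] rotvec [ 0.001 -0.627 -0.003] | at [593.  211.  206.7] [-3.141 -0.627  1.044] q [0.072 0.278 1.671 0.656 0.919 0.264] gap 94.0 t 28.55Traceback (most recent call last):
  File "sl.py", line 19, in <module>
    p=cv2.imread('pics/'+n+sys.argv[1]+'.png')[:,:,::-1];print(n,slabfit(n,p,(623,250)))
                                                                 ~~~~~~~^^^^^^^^^^^^^^^
  File "sl.py", line 7, in slabfit
    W=np.array([ray(n,a,c,14)[:2] for a,c in zip(u,v) if 190<a<360 and 140<c<260])
                ~~~^^^^^^^^^^
  File "h.py", line 25, in ray
    c=optics.calibration(n);K=np.array(c['camera_matrix']);R=np.array(c['R']);t=np.array(c['t'])
ValueError: time passes only in moves, steps and waits
Traceback (most recent call last):
  File "sl.py", line 19, in <module>
    p=cv2.imread('pics/'+n+sys.argv[1]+'.png')[:,:,::-1];print(n,slabfit(n,p,(623,250)))
                                                                 ~~~~~~~^^^^^^^^^^^^^^^
  File "sl.py", line 7, in slabfit
    W=np.array([ray(n,a,c,14)[:2] for a,c in zip(u,v) if 190<a<360 and 140<c<260])
                ~~~^^^^^^^^^^
  File "h.py", line 25, in ray
    c=optics.calibration(n);K=np.array(c['camera_matrix']);R=np.array(c['R']);t=np.array(c['t'])
ValueError: time passes only in moves, steps and waits
```

Calibration was called too often; cache it.

```bash
sed -i "s/^from cell import manip, optics/from cell import manip, optics\nimport functools\nCAL=functools.lru_cache(None)(optics.calibration)/; s/c=optics.calibration(n);K/c=CAL(n);K/" h.py
python3 sl.py 0; python3 sl.py 7
```

```text
top (array([623.8, 262.5]), np.int64(821))
side (array([623.6, 267.2]), np.int64(440))
top (array([619.8, 233.1]), np.int64(544))
side (array([620.1, 238. ]), np.int64(443))
```

```bash
python3 -m crank '[[100,-15,12.5,82,0,-0.627,0],[100,-15,12.5,82,0,-0.627,0],[100,-15,12.5,82,0,-0.627,0],[100,-15,12.5,82,0,-0.627,0],[100,-15,12.5,82,0,-0.627,0],[100,-15,12.5,82,0,-0.627,0],[100,-15,12.5,82,0,-0.627,0]]'
python3 k.py 622 236 61 0 60
```

```text
clock: 29.25
eef_pos: [621.1, 234.0, 129.8]
eef_rot: [-3.138, -0.002, 1.042]
wrist_force: [-0.2, 0.1, 0.1]
finger_gap: 94.1
finger_force: 0.0
shift [ 2.   0.1 87.8] rotvec [-0.003 -0.002 -0.005] | at [621.1 234.  129.8] [-3.138e+00 -2.000e-03  1.042e+00] q [0.304 0.617 1.242 0.004 1.283 0.832] gap 94.1 t 29.25
```

```bash
python3 -m crank '[[100,2,0,45,0,0,0],[100,2,0,88,0,0,0],[100,2,0,88,0,0,0],[100,2,0,88,0,0,0],[50,2,0,88,0,0,0],[50,2,0,88,0,0,0],[50,2,0,88,0,0,0],[50,2,0,88,0,0,0],[50,2,0,88,0,0,0],[50,2,0,88,0,0,0]]' 15
python3 -m crank '[[50,0,0,-4,0,0,0],[50,0,0,-8,0,0,0],[50,0,0,-13,0,0,0],[50,0,0,-18,0,0,0],[50,0,0,-24,0,0,0],[50,0,0,-32,0,0,0],[50,0,0,-50,0,0,0],[50,0,0,-90,0,0,0],[50,0,0,-110,0,0,0],[50,0,0,-110,0,0,0]]'
python3 k.py 440 190 160 0 60
```

```text
clock: 30.25
eef_pos: [622.5, 236.2, 43.1]
eef_rot: [-3.14, 0.0, 1.042]
wrist_force: [-1.7, -0.0, 5.5]
finger_gap: 60.1
finger_force: 15.0
clock: 31.25
eef_pos: [623.7, 236.5, 156.6]
eef_rot: [3.139, -0.004, 1.042]
wrist_force: [-0.3, -0.3, -0.5]
finger_gap: 59.9
finger_force: 15.0
shift [-132.9 -135.2   14.7] rotvec [ 0.003 -0.004 -0.005] | at [623.7 236.5 156.6] [ 3.139 -0.004  1.042] q [3.070e-01 5.990e-01 1.207e+00 1.000e-03 1.331e+00 8.360e-01] gap 59.9 t 31.25
```

```bash
python3 -m crank '[[50,-133,-135,0,0,0,0],[50,-133,-135,0,0,0,0],[50,-133,-135,0,0,0,0],[50,-133,-135,0,0,0,0],[50,-133,-135,50,0,0,0],[50,-133,-135,100,0,0,0],[50,-133,-135,130,0,0,0],[50,-133,-135,130,0,0,0]]'
python3 - <<'E'
from h import *
for n in('top','side'):
    p,d=cam(n,n+'8.png');X=cloud(n,d)
    for lo,hi in((27,46),(50,75)):
        W=X[(X[...,2]>lo)&(X[...,2]<hi)&(abs(X[...,0]-621)<60)&(abs(X[...,1]-236)<60)]
        if len(W)>3:print(n,len(W),np.percentile(W[:,2],[10,50,90]).round(1),cv2.minAreaRect(W[:,:2].astype('f')))
    if n=='side':cv2.imwrite('pics/s8c.png',cv2.resize(p[150:240,210:350],None,fx=4,fy=4)[:,:,::-1])
go([440,190,10],[3.1416,0,1.042])
E
python3 sl.py 8
```

```text
clock: 32.05
eef_pos: [435.8, 188.4, 19.0]
eef_rot: [-3.135, 0.007, 1.042]
wrist_force: [-0.2, 0.0, -0.7]
finger_gap: 59.8
finger_force: 15.0
top 99 [29.4 33.6 39.7] ((621.0361938476562, 233.24627685546875), (59.22739791870117, 60.238990783691406), 58.94746780395508)
top 154 [53.8 59.2 63.9] ((621.8549194335938, 235.6157684326172), (46.34868621826172, 45.56092834472656), 59.09989547729492)
side 138 [29.4 36.  41.7] ((620.8682861328125, 234.23629760742188), (67.10368347167969, 58.78076934814453), 57.76095199584961)
side 157 [53.4 62.  65.4] ((620.5250244140625, 235.82440185546875), (54.617881774902344, 44.996543884277344), 61.88447189331055)
shift [ 1.2  1.  13.1] rotvec [-0.002  0.001 -0.   ] | at [438.6 189.4  23.2] [-3.140e+00  1.000e-03  1.042e+00] q [3.310e-01 3.900e-01 1.881e+00 1.000e-03 8.730e-01 8.590e-01] gap 60.0 t 32.15
top (array([620.9, 234.3]), np.int64(776))
side (array([620.7, 238.4]), np.int64(479))
```

View pics/s8c.png

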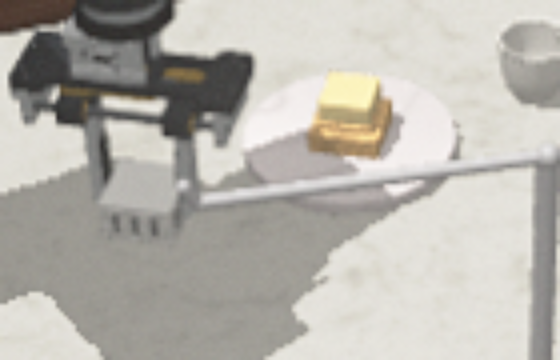

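```bash
python3 -m crank '[[50,1,1,5,0,0,0],[50,1,1,10,0,0,0],[50,1,1,13,0,0,0],[50,1,1,13,0,0,0],[100,1,1,13,0,0,0],[100,1,1,13,0,0,0],[100,1,1,13,0,0,0],[100,1,1,13,0,0,0],[100,1,1,-35,0,0,0],[100,1,1,-80,0,0,0]]'
python3 - <<'E'
from h import *
d=np.array([.996,.0895]);nn=np.array([-.0895,.996]);P0=np.array([669,-366.3])
for n in('top','side'):
    X=np.load(n+'0.npz')['X'];m=(X[...,2]>225)&(X[...,2]<285)&(X[...,1]<-320)&(X[...,0]>420)&(X[...,0]<700)
    W=X[m];s=-(W[:,:2]-P0)@d;t=(W[:,:2]-P0)@nn
    for nm,s0 in(('slicer',208),('skimmer',172),('cover',66)):
        k=(abs(s-s0)<14)&(abs(t)>8)&(abs(t)<35);print(n,nm,k.sum(),'s',np.percentile(s[k],[10,50,90]).round(1),'t',t[k].min().round(1),t[k].max().round(1),'z',W[k,2].max().round(1))
    k=(abs(t)<7);print('  rod t',np.median(t[k&(s<150)&(s>90)]).round(1),np.median(t[k&(s<220)&(s>160)]).round(1),np.median(t[k&(s<50)]).round(1))
E
python3 g.py 461.8 -385 330 3.1416 0 0.09
```

```text
clock: 33.15
eef_pos: [439.5, 189.5, 103.6]
eef_rot: [-3.138, 0.003, 1.042]
wrist_force: [0.0, 0.5, 0.8]
finger_gap: 94.1
finger_force: 0.0
top slicer 45 s [205.7 210.2 213.4] t -25.3 25.1 z 266.4
top skimmer 43 s [167.  170.9 175.2] t -25.4 25.0 z 264.0
top cover 44 s [62.2 68.  71.7] t -24.6 26.1 z 262.5
  rod t 0.5 0.8 1.1
side slicer 132 s [205.5 211.2 214.2] t -25.6 28.9 z 265.9
side skimmer 127 s [166.7 172.2 175.2] t -25.3 25.4 z 265.2
side cover 123 s [63.7 69.2 71.9] t -24.9 26.7 z 264.9
  rod t -0.3 -0.4 -1.6
shift [-485.3  308.5 -226.1] rotvec [-0.002  0.004  0.952] | at [439.5 189.5 103.6] [-3.138e+00  3.000e-03  1.042e+00] q [3.300e-01 2.610e-01 1.827e+00 1.000e-03 1.058e+00 8.590e-01] gap 94.1 t 33.15
```

```bash
python3 -m crank '[[100,0,0,-50,0,0,0],[100,0,0,-100,0,0,0.15],[100,0,0,-150,0,0,0.3],[100,0,0,-200,0,0,0.45],[100,0,0,-226,0,0,0.6],[100,-200,150,-226,0,0,0.952],[100,-200,150,-226,0,0,0.952],[100,-200,150,-226,0,0,0.952],[100,-200,150,-226,0,0,0.952],[100,-200,150,-226,0,0,0.952]]'
python3 g.py 461 -385 330 3.1416 0 0.09
```

```text
clock: 34.15
eef_pos: [468.8, -60.6, 329.0]
eef_rot: [-3.141, 0.001, 0.09]
wrist_force: [0.3, 0.9, 1.0]
finger_gap: 93.9
finger_force: 0.0
shift [-36.9 322.4  -1. ] rotvec [-0.     0.001 -0.   ] | at [468.8 -60.6 329. ] [-3.141e+00  1.000e-03  9.000e-02] q [-0.206  0.058  1.522 -0.     1.563  1.275] gap 93.9 t 34.15
```

```bash
python3 -m crank '[[100,-37,322,-1,0,0,0],[100,-37,322,-1,0,0,0],[100,-37,322,-1,0,0,0],[100,-37,322,-1,0,0,0],[100,-37,322,-1,0,0,0],[100,-37,322,-1,0,0,0],[100,-37,322,-1,0,0,0],[100,-37,322,-1,0,0,0],[100,-37,322,-1,0,0,0]]'
python3 g.py 461 -385 226 3.1416 0 0.09
```

```text
clock: 35.05
eef_pos: [461.0, -382.6, 329.4]
eef_rot: [-3.141, 0.002, 0.089]
wrist_force: [1.2, 0.2, 0.3]
finger_gap: 94.2
finger_force: 0.0
shift [ -0.    2.5 103.4] rotvec [-0.001  0.002 -0.001] | at [ 461.  -382.6  329.4] [-3.141e+00  2.000e-03  8.900e-02] q [-7.530e-01  3.600e-01  1.160e+00 -1.000e-03  1.623e+00  7.280e-01] gap 94.2 t 35.05
```

```bash
python3 -m crank '[[100,0,2,50,0,0,0],[100,0,2,95,0,0,0],[100,0,2,103,0,0,0],[100,0,2,103,0,0,0],[42,0,2,103,0,0,0],[42,0,2,103,0,0,0],[42,0,2,103,0,0,0],[42,0,2,103,0,0,0],[42,0,2,103,0,0,0],[42,0,2,103,0,0,0]]' 20
python3 -m crank '[[42,0,0,-8,0,0,0],[42,0,0,-16,0,0,0],[42,0,0,-24,0,0,0],[42,0,0,-24,0,0,0],[42,0,0,-24,0,0,0]]'
python3 -c "
from h import *
print(st()['eef_pos'],st()['finger_gap'])
p,d=cam('side','s9.png');cv2.imwrite('pics/s9c.png',cv2.resize(p[220:340,270:410],None,fx=4,fy=4)[:,:,::-1])"
```

```text
clock: 36.05
eef_pos: [461.2, -384.5, 226.9]
eef_rot: [-3.141, 0.001, 0.09]
wrist_force: [0.4, 1.7, 0.2]
finger_gap: 50.9
finger_force: 20.0
clock: 36.55
eef_pos: [461.2, -384.7, 250.9]
eef_rot: [-3.142, 0.001, 0.09]
wrist_force: [0.5, 0.2, -1.1]
finger_gap: 50.4
finger_force: 19.9
[ 461.2220745  -384.65871199  250.90872631] 50.39269115277436
```

View pics/s9c.png

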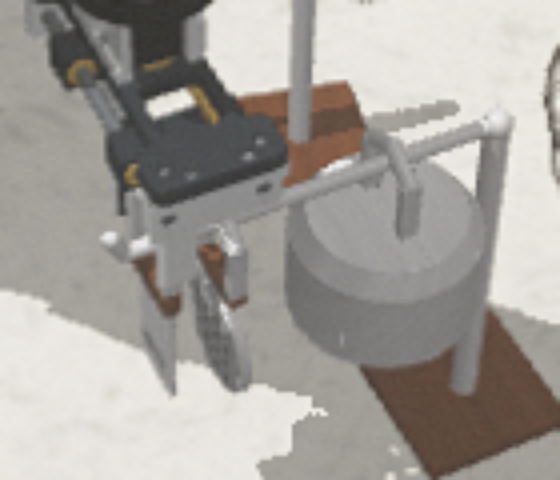

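```bash
python3 -m crank '[[42,-20,0,0,0,0,0],[42,-40,0,0,0,0,0],[42,-60,0,0,0,0,0],[42,-75,0,0,0,0,0],[42,-75,0,0,0,0,0],[42,-75,0,0,0,0,0]]'
python3 g.py 380 -88 252 3.1416 0 -0.133
```

```text
clock: 37.2
eef_pos: [386.7, -391.4, 250.9]
eef_rot: [-3.141, 0.001, 0.089]
wrist_force: [-0.2, -0.0, -0.8]
finger_gap: 50.5
finger_force: 19.9
shift [  20.4 -302.8   -1. ] rotvec [-0.     0.001  0.222] | at [ 386.7 -391.4  250.9] [-3.141e+00  1.000e-03  8.900e-02] q [-8.580e-01  2.700e-01  1.453e+00 -1.000e-03  1.419e+00  6.240e-01] gap 50.5 t 37.2
```

```bash
python3 -m crank '[[42,20,-303,-1,0,0,0.222],[42,20,-303,-1,0,0,0.222],[42,20,-303,-1,0,0,0.222],[42,20,-303,-1,0,0,0.222],[42,20,-303,-1,0,0,0.222],[42,20,-303,-1,0,0,0.222],[42,20,-303,-1,0,0,0.222],[42,20,-303,-1,0,0,0.222]]'
python3 g.py 542.5 -109.8 252 3.1416 0 -0.133
```

```text
clock: 38.0
eef_pos: [379.8, -86.7, 252.2]
eef_rot: [3.141, 0.001, -0.129]
wrist_force: [0.5, -1.2, -1.2]
finger_gap: 50.6
finger_force: 19.9
shift [1.643e+02 2.000e+00 1.000e-01] rotvec [0.    0.001 0.004] | at [379.8 -86.7 252.2] [ 3.141e+00  1.000e-03 -1.290e-01] q [-0.318 -0.106  1.856 -0.     1.392  1.381] gap 50.6 t 38.0
```

```bash
python3 -m crank '[[42,10,2,0,0,0,0.004],[42,30,2,0,0,0,0.004],[42,55,2,0,0,0,0.004],[42,80,2,0,0,0,0.004],[42,110,2,0,0,0,0.004],[42,140,2,0,0,0,0.004],[42,164,2,0,0,0,0.004],[42,164,2,0,0,0,0.004]]'
python3 -m crank '[[42,0,0,6,0,0,0],[42,0,0,12,0,0,0],[42,0,0,18,0,0,0],[42,0,0,22,0,0,0],[42,0,0,24,0,0,0],[42,0,0,24,0,0,0]]'
python3 g.py 542.5 -109.8 227 3.1416 0 -0.133
```

```text
clock: 38.8
eef_pos: [543.7, -113.5, 249.8]
eef_rot: [-3.141, 0.004, -0.138]
wrist_force: [0.0, 0.8, -1.3]
finger_gap: 50.2
finger_force: 20.0
clock: 39.4
eef_pos: [541.4, -111.3, 227.9]
eef_rot: [3.142, 0.001, -0.136]
wrist_force: [-0.0, 0.1, 0.5]
finger_gap: 50.1
finger_force: 20.0
shift [ 0.9 -1.6  0.9] rotvec [ 0.     0.001 -0.003] | at [ 541.4 -111.3  227.9] [ 3.142e+00  1.000e-03 -1.360e-01] q [-0.269  0.29   1.481 -0.     1.372  1.438] gap 50.1 t 39.4
```

```bash
python3 -m crank '[[42,0,-1,1,0,0,0],[60,0,-1,1,0,0,0],[100,0,-1,1,0,0,0],[100,0,-1,1,0,0,0],[100,0,-1,1,0,0,0],[100,0,-1,1,0,0,0],[100,0,0,-50,0,0,0],[100,0,0,-100,0,0,0],[100,0,0,-100,0,0,0]]'
python3 - <<'E'
from h import *
p,d=cam('side','s10.png');cv2.imwrite('pics/s10c.png',cv2.resize(p[170:330,230:410],None,fx=3.5,fy=3.5)[:,:,::-1])
go([497.7,-382,330],[3.1416,0,.09])
E
```

```text
clock: 40.3
eef_pos: [542.8, -111.7, 334.4]
eef_rot: [3.14, -0.008, -0.136]
wrist_force: [-0.1, -0.4, -0.1]
finger_gap: 93.8
finger_force: 0.0
shift [ -7.5 274.    1.1] rotvec [ 0.001 -0.004 -0.226] | at [ 542.3 -111.6  330.9] [ 3.141 -0.004 -0.136] q [-0.269  0.245  1.303 -0.     1.588  1.438] gap 93.9 t 40.35
```

View pics/s10c.png

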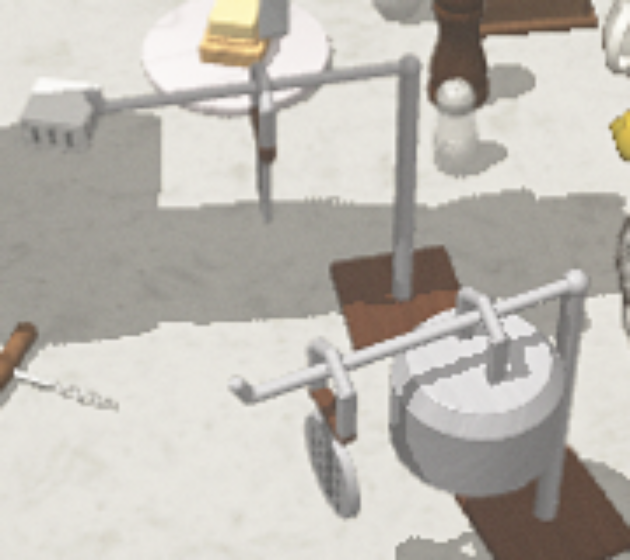

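The slicer hangs on the spare rod at (263,140) and the skimmer is untouched at (335,430).

```bash
python3 -m crank '[[100,-7.5,274,1,0,0,-0.226],[100,-7.5,274,1,0,0,-0.226],[100,-7.5,274,1,0,0,-0.226],[100,-7.5,274,1,0,0,-0.226],[100,-7.5,274,1,0,0,-0.226],[100,-7.5,274,1,0,0,-0.226],[100,-7.5,274,1,0,0,-0.226],[100,-7.5,274,1,0,0,-0.226]]'
python3 g.py 497.7 -382 226 3.1416 0 0.09
```

```text
clock: 41.15
eef_pos: [496.8, -381.9, 325.3]
eef_rot: [-3.14, 0.003, 0.089]
wrist_force: [0.4, -0.4, 0.3]
finger_gap: 93.6
finger_force: 0.0
shift [ 1.2  0.4 99.3] rotvec [-0.002  0.003 -0.001] | at [ 496.8 -381.9  325.3] [-3.14e+00  3.00e-03  8.90e-02] q [-7.140e-01  4.310e-01  1.072e+00 -1.000e-03  1.642e+00  7.680e-01] gap 93.6 t 41.15
```

```bash
python3 -m crank '[[100,1,0,50,0,0,0],[100,1,0,90,0,0,0],[100,1,0,101,0,0,0],[100,1,0,101,0,0,0],[42,1,0,101,0,0,0],[42,1,0,101,0,0,0],[42,1,0,101,0,0,0],[42,1,0,101,0,0,0],[42,1,0,101,0,0,0],[42,1,0,101,0,0,0]]' 20
python3 -m crank '[[42,0,0,-8,0,0,0],[42,0,0,-16,0,0,0],[42,0,0,-24,0,0,0],[42,0,0,-24,0,0,0],[42,0,0,-24,0,0,0]]'
python3 -m crank '[[42,-20,0,0,0,0,0],[42,-40,0,0,0,0,0],[42,-65,0,0,0,0,0],[42,-90,0,0,0,0,0],[42,-110,0,0,0,0,0],[42,-110,0,0,0,0,0],[42,-110,0,0,0,0,0]]'
python3 g.py 380 -88 252 3.1416 0 -0.133
```

```text
clock: 42.15
eef_pos: [497.9, -381.5, 225.8]
eef_rot: [-3.141, 0.002, 0.09]
wrist_force: [-0.7, 2.6, 0.5]
finger_gap: 50.6
finger_force: 19.9
clock: 42.65
eef_pos: [497.9, -381.8, 249.9]
eef_rot: [-3.142, 0.001, 0.09]
wrist_force: [-0.5, -0.1, -1.7]
finger_gap: 50.6
finger_force: 19.9
clock: 43.35
eef_pos: [388.4, -391.6, 249.8]
eef_rot: [-3.141, 0.001, 0.089]
wrist_force: [0.3, 0.5, -1.1]
finger_gap: 50.0
finger_force: 20.0
shift [  18.7 -303.2   -2.1] rotvec [-0.     0.001  0.222] | at [ 388.4 -391.6  249.8] [-3.141e+00  1.000e-03  8.900e-02] q [-8.550e-01  2.740e-01  1.451e+00 -1.000e-03  1.418e+00  6.260e-01] gap 50.0 t 43.35
```

```bash
python3 -m crank '[[42,19,-303,-2,0,0,0.222],[42,19,-303,-2,0,0,0.222],[42,19,-303,-2,0,0,0.222],[42,19,-303,-2,0,0,0.222],[42,19,-303,-2,0,0,0.222],[42,19,-303,-2,0,0,0.222],[42,19,-303,-2,0,0,0.222],[42,19,-303,-2,0,0,0.222],[42,19,-303,-2,0,0,0.222]]'
python3 g.py 492.9 -103.4 252 3.1416 0 -0.133
```

```text
clock: 44.25
eef_pos: [380.5, -88.6, 251.9]
eef_rot: [3.141, 0.002, -0.132]
wrist_force: [0.1, -0.1, -0.9]
finger_gap: 50.4
finger_force: 19.9
shift [113.4  -0.2  -0.3] rotvec [0.    0.002 0.001] | at [380.5 -88.6 251.9] [ 3.141e+00  2.000e-03 -1.320e-01] q [-3.220e-01 -1.030e-01  1.854e+00 -1.000e-03  1.392e+00  1.381e+00] gap 50.4 t 44.25
```

```bash
python3 -m crank '[[42,10,0,0,0,0,0],[42,30,0,0,0,0,0],[42,55,0,0,0,0,0],[42,80,0,0,0,0,0],[42,105,0,0,0,0,0],[42,113,0,0,0,0,0],[42,113,0,0,0,0,0]]'
python3 -m crank '[[42,0,0,6,0,0,0],[42,0,0,12,0,0,0],[42,0,0,18,0,0,0],[42,0,0,22,0,0,0],[42,0,0,25,0,0,0],[42,0,0,25,0,0,0]]'
python3 g.py 492.9 -103.4 226.5 3.1416 0 -0.133
```

```text
clock: 44.95
eef_pos: [492.6, -103.8, 250.8]
eef_rot: [-3.141, 0.003, -0.133]
wrist_force: [-0.3, -0.8, -0.6]
finger_gap: 50.3
finger_force: 20.0
clock: 45.55
eef_pos: [491.9, -102.9, 226.4]
eef_rot: [-3.142, 0.002, -0.132]
wrist_force: [0.0, -0.3, -1.8]
finger_gap: 50.2
finger_force: 20.0
shift [ 1.1  0.3 -0.1] rotvec [-0.     0.002  0.001] | at [ 491.9 -102.9  226.4] [-3.142e+00  2.000e-03 -1.320e-01] q [-0.279  0.178  1.622 -0.     1.343  1.424] gap 50.2 t 45.55
```

```bash
python3 -m crank '[[42,0,0,1,0,0,0],[42,0,0,2,0,0,0],[42,0,0,2,0,0,0]]'
python3 -m crank '[[60,0,0,0,0,0,0],[100,0,0,0,0,0,0],[100,0,0,0,0,0,0],[100,0,0,0,0,0,0],[100,0,0,0,0,0,0],[100,0,0,-50,0,0,0],[100,0,0,-104,0,0,0],[100,0,0,-104,0,0,0]]'
python3 - <<'E'
from h import *
p,d=cam('side','s11.png');cv2.imwrite('pics/s11c.png',cv2.resize(p[170:330,230:410],None,fx=3.5,fy=3.5)[:,:,::-1])
go([603,-372,330],[3.1416,0,.09])
E
```

```text
clock: 45.85
eef_pos: [492.2, -103.0, 225.2]
eef_rot: [3.141, 0.001, -0.132]
wrist_force: [-0.7, -0.3, 2.5]
finger_gap: 50.1
finger_force: 20.0
clock: 46.65
eef_pos: [493.4, -103.3, 334.8]
eef_rot: [3.14, -0.007, -0.132]
wrist_force: [-0.4, -0.1, 0.1]
finger_gap: 93.8
finger_force: 0.0
shift [144.5 252.    2.9] rotvec [ 0.001 -0.004 -0.222] | at [ 493.  -103.2  332.1] [ 3.141 -0.004 -0.132] q [-0.279  0.127  1.441 -0.     1.57   1.424] gap 94.0 t 46.7
```

View pics/s11c.png

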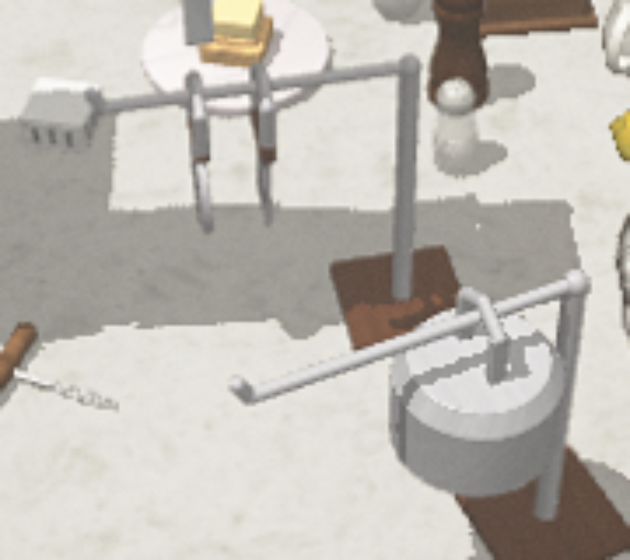

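Both utensils hang on the spare rod, at (198,150) and (263,140). Next is the cover.

```bash
python3 -m crank '[[100,144,252,3,0,0,-0.222],[100,144,252,3,0,0,-0.222],[100,144,252,3,0,0,-0.222],[100,144,252,3,0,0,-0.222],[100,144,252,3,0,0,-0.222],[100,144,252,3,0,0,-0.222],[100,144,252,3,0,0,-0.222],[100,144,252,3,0,0,-0.222]]'
python3 g.py 602.5 -372.2 226 3.1416 0 0.09
```

```text
clock: 47.5
eef_pos: [601.7, -372.3, 322.6]
eef_rot: [-3.139, 0.004, 0.089]
wrist_force: [0.2, 0.6, 0.6]
finger_gap: 93.7
finger_force: 0.0
shift [ 1.3  0.3 96.6] rotvec [-0.003  0.004 -0.001] | at [ 601.7 -372.3  322.6] [-3.139  0.004  0.089] q [-6.06e-01  6.60e-01  7.37e-01 -1.00e-03  1.75e+00  8.76e-01] gap 93.7 t 47.5
```

```bash
python3 -m crank '[[100,1,0,50,0,0,0],[100,1,0,88,0,0,0],[100,1,0,98,0,0,0],[100,1,0,98,0,0,0],[42,1,0,98,0,0,0],[42,1,0,98,0,0,0],[42,1,0,98,0,0,0],[42,1,0,98,0,0,0],[42,1,0,98,0,0,0],[42,1,0,98,0,0,0]]' 35
python3 -m crank '[[42,0,0,-8,0,0,0],[42,0,0,-16,0,0,0],[42,0,0,-24,0,0,0],[42,0,0,-24,0,0,0],[42,0,0,-24,0,0,0]]'
python3 g.py 370 -393.1 250 3.1416 0 0.09
```

```text
clock: 48.5
eef_pos: [602.7, -371.4, 227.6]
eef_rot: [-3.141, 0.002, 0.09]
wrist_force: [0.1, 2.9, -0.2]
finger_gap: 50.2
finger_force: 35.0
clock: 49.0
eef_pos: [602.7, -371.7, 251.7]
eef_rot: [-3.141, 0.001, 0.09]
wrist_force: [-0.2, 0.3, -2.1]
finger_gap: 50.0
finger_force: 34.9
shift [-233.6    0.4    2. ] rotvec [-0.     0.001 -0.   ] | at [ 602.7 -371.7  251.7] [-3.141e+00  1.000e-03  9.000e-02] q [-6.040e-01  6.580e-01  8.990e-01 -1.000e-03  1.586e+00  8.770e-01] gap 50.0 t 49.0
```

```bash
python3 -m crank '[[42,-15,0,0,0,0,0],[42,-40,0,0,0,0,0],[42,-65,0,0,0,0,0],[42,-90,0,0,0,0,0],[42,-115,0,0,0,0,0],[42,-140,0,0,0,0,0],[42,-165,0,0,0,0,0],[42,-190,0,0,0,0,0],[42,-215,0,0,0,0,0],[42,-234,0,0,0,0,0]]'
python3 -m crank '[[42,0,0,0,0,0,0],[42,0,0,-40,0,0,0],[42,0,0,-85,0,0,0],[42,0,0,-130,0,0,0],[42,0,0,-145,0,0,0],[42,0,0,-145,0,0,0]]'
python3 g.py 470 0 395 3.1416 0 0.5; python3 - <<'E'
from h import *
p,d=cam('side','side12.png');p,d=cam('top','top12.png');X=cloud('top',d)
for lo,hi in((27,46),(50,75)):
    W=X[(X[...,2]>lo)&(X[...,2]<hi)&(abs(X[...,0]-621)<60)&(abs(X[...,1]-236)<60)];print(len(W),cv2.minAreaRect(W[:,:2].astype('f')))
E
python3 sl.py 12
```

```text
clock: 50.0
eef_pos: [368.2, -392.7, 251.7]
eef_rot: [-3.141, 0.002, 0.089]
wrist_force: [-0.3, -0.8, -2.0]
finger_gap: 49.9
finger_force: 34.9
clock: 50.6
eef_pos: [370.6, -392.9, 398.9]
eef_rot: [3.139, -0.001, 0.09]
wrist_force: [0.4, -0.3, -2.6]
finger_gap: 50.1
finger_force: 34.9
shift [ 134.4 -382.3    2.9] rotvec [ 0.003 -0.    -0.41 ] | at [ 370.6 -392.9  398.9] [ 3.139e+00 -1.000e-03  9.000e-02] q [-8.820e-01  2.140e-01  1.191e+00 -1.000e-03  1.734e+00  5.990e-01] gap 50.1 t 50.6
94 ((620.858642578125, 233.35540771484375), (59.88410949707031, 60.13115692138672), 59.40596008300781)
156 ((622.0083618164062, 235.38047790527344), (47.19056701660156, 45.38319396972656), 59.74282455444336)
top (array([620.7, 233.8]), np.int64(820))
side (array([620.2, 238. ]), np.int64(445))
```

```bash
python3 -m crank '[[42,134,-382,0,0,0,-0.41],[42,134,-382,0,0,0,-0.41],[42,134,-382,0,0,0,-0.41],[42,134,-382,0,0,0,-0.41],[42,134,-382,0,0,0,-0.41],[42,134,-382,0,0,0,-0.41],[42,134,-382,0,0,0,-0.41],[42,134,-382,0,0,0,-0.41],[42,134,-382,0,0,0,-0.41],[42,134,-382,0,0,0,-0.41]]'
python3 g.py 621.5 235.3 300 3.1416 0 0.5
```

```text
clock: 51.7
eef_pos: [468.9, 0.9, 395.1]
eef_rot: [-3.139, 0.004, 0.503]
wrist_force: [-0.2, -0.7, -1.8]
finger_gap: 50.0
finger_force: 35.0
shift [ 247.  -131.8   94.5] rotvec [-0.002  0.004  0.003] | at [468.9   0.9 395.1] [-3.139  0.004  0.503] q [-0.076  0.047  1.387 -0.     1.713  0.992] gap 50.0 t 51.7
```

```bash
python3 -m crank '[[42,247,-132,60,0,0.004,0],[42,247,-132,60,0,0.004,0],[42,247,-132,60,0,0.004,0],[42,247,-132,60,0,0.004,0],[42,247,-132,60,0,0.004,0],[42,247,-132,60,0,0.004,0],[42,247,-132,94,0,0.004,0],[42,247,-132,94,0,0.004,0],[42,247,-132,94,0,0.004,0]]'
python3 g.py 621.5 235.3 160 3.1416 0 0.5
python3 - <<'E'
from h import *
p,d=cam('side','side13.png');cv2.imwrite('pics/s13c.png',cv2.resize(p[60:230,200:380],None,fx=3.3,fy=3.3)[:,:,::-1])
E
python3 sl.py 13 2>/dev/null
```

```text
clock: 52.6
eef_pos: [622.4, 232.3, 302.5]
eef_rot: [-3.141, -0.001, 0.498]
wrist_force: [-1.3, -0.0, -1.0]
finger_gap: 50.0
finger_force: 35.0
shift [  0.5  -2.9 142.5] rotvec [-0.001 -0.001 -0.002] | at [622.4 232.3 302.5] [-3.141e+00 -1.000e-03  4.980e-01] q [3.020e-01 5.290e-01 9.830e-01 1.000e-03 1.629e+00 1.374e+00] gap 50.0 t 52.6
```

View pics/s13c.png

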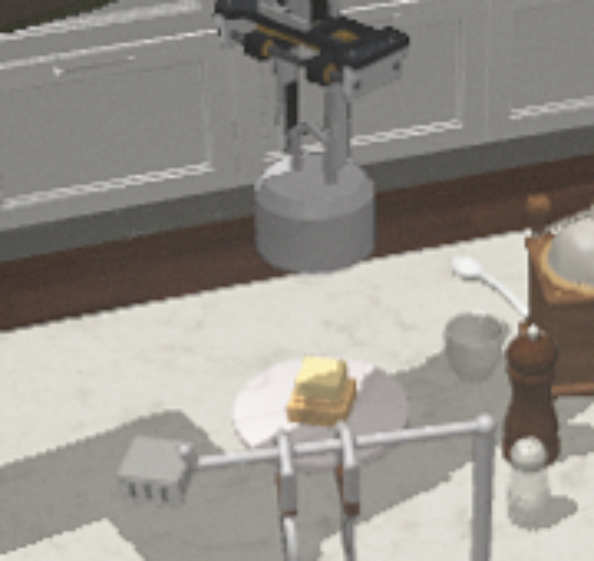

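The cover hangs upright above the slab (slab centre at (320,405) in the crop), with the cheese and board in place. Now I lower it.

```bash
python3 -m crank '[[42,0.5,-2.5,40,0,0,0],[42,0.5,-2.5,80,0,0,0],[42,0.5,-2.5,120,0,0,0],[42,0.5,-2.5,130,0,0,0],[42,0.5,-2.5,130,0,0,0]]'
python3 g.py 621.5 235.3 112 3.1416 0 0.5
```

```text
clock: 53.15
eef_pos: [622.1, 236.1, 173.5]
eef_rot: [-3.141, -0.003, 0.499]
wrist_force: [0.4, 0.2, -0.2]
finger_gap: 50.1
finger_force: 35.0
shift [-1.   0.5 61.5] rotvec [-0.001 -0.003 -0.001] | at [622.1 236.1 173.5] [-3.141e+00 -3.000e-03  4.990e-01] q [3.070e-01 5.840e-01 1.192e+00 1.000e-03 1.364e+00 1.379e+00] gap 50.1 t 53.15
```

```bash
python3 -m crank '[[42,-1,0.5,20,0,0,0],[42,-1,0.5,40,0,0,0],[42,-1,0.5,55,0,0,0],[42,-1,0.5,60,0,0,0],[42,-1,0.5,62,0,0,0],[42,-1,0.5,64,0,0,0],[42,-1,0.5,66,0,0,0],[42,-1,0.5,68,0,0,0],[42,-1,0.5,68,0,0,0]]'
python3 g.py 621.5 235.3 103 3.1416 0 0.5
```

```text
clock: 54.05
eef_pos: [621.3, 235.9, 104.5]
eef_rot: [-3.141, -0.003, 0.5]
wrist_force: [-0.6, -0.5, -2.7]
finger_gap: 50.0
finger_force: 35.0
shift [-0.1  0.7  1.5] rotvec [-0.001 -0.003 -0.   ] | at [621.3 235.9 104.5] [-3.141e+00 -3.000e-03  5.000e-01] q [3.070e-01 6.410e-01 1.265e+00 1.000e-03 1.233e+00 1.378e+00] gap 50.0 t 54.05
```

```bash
python3 -m crank '[[42,0,0.5,1,0,0,0],[42,0,0.5,1,0,0,0],[42,0,0.5,2,0,0,0],[42,0,0.5,2,0,0,0]]'
```

```text
clock: 54.45
eef_pos: [621.5, 235.5, 102.5]
eef_rot: [-3.141, -0.003, 0.5]
wrist_force: [0.2, -0.5, -2.3]
finger_gap: 50.0
finger_force: 35.0
```

```bash
python3 -m crank '[[42,0,0,1,0,0,0],[42,0,0,1,0,0,0],[42,0,0,1,0,0,0]]'; python3 -m crank '[[42,0,0,1,0,0,0],[42,0,0,1,0,0,0],[42,0,0,1,0,0,0]]'
```

```text
clock: 54.75
eef_pos: [621.7, 235.5, 102.3]
eef_rot: [-3.141, -0.003, 0.5]
wrist_force: [-2.5, -1.5, 6.2]
finger_gap: 50.0
finger_force: 35.0
clock: 55.05
eef_pos: [621.8, 235.5, 102.3]
eef_rot: [-3.141, -0.004, 0.5]
wrist_force: [-6.3, -2.7, 13.3]
finger_gap: 50.0
finger_force: 35.0
```

Contact. Back up 1 mm, release, rise and check.

```bash
python3 -m crank '[[42,0,0,-1,0,0,0],[60,0,0,-1,0,0,0],[100,0,0,-1,0,0,0],[100,0,0,-1,0,0,0],[100,0,0,-1,0,0,0],[100,0,0,-1,0,0,0],[100,0,0,-50,0,0,0],[100,0,0,-100,0,0,0],[100,0,0,-150,0,0,0],[100,0,0,-200,0,0,0]]'
python3 -m crank '[[100,-50,0,0,0,0,0],[100,-100,0,0,0,0,0],[100,-150,0,0,0,0,0],[100,-150,0,0,0,0,0],[100,-150,0,0,0,0,0],[100,-150,0,0,0,0,0]]'
python3 - <<'E'
from h import *
for n in('top','side'):
    p,d=cam(n,n+'14.png');X=cloud(n,d)
    for lo,hi in((77,95),(60,76),(120,145)):
        W=X[(X[...,2]>lo)&(X[...,2]<hi)&(abs(X[...,0]-621)<80)&(abs(X[...,1]-236)<80)]
        if len(W)>3: print(n,lo,len(W),cv2.minEnclosingCircle(W[:,:2].astype('f')),np.median(W[:,2]))
    if n=='side':cv2.imwrite('pics/s14c.png',cv2.resize(p[130:310,210:400],None,fx=3,fy=3)[:,:,::-1])
E
python3 sl.py 14
```

```text
clock: 56.05
eef_pos: [620.8, 235.0, 302.8]
eef_rot: [-3.141, -0.003, 0.5]
wrist_force: [1.2, 0.4, -0.7]
finger_gap: 93.9
finger_force: 0.0
clock: 56.65
eef_pos: [490.5, 163.6, 300.5]
eef_rot: [-3.141, -0.004, 0.5]
wrist_force: [-0.2, 0.3, -1.3]
finger_gap: 94.1
finger_force: 0.0
top 77 261 ((626.5218505859375, 233.17457580566406), 51.046573638916016) 84.22260830010678
top 60 42 ((624.2039794921875, 231.81307983398438), 54.74129104614258) 71.05331475910697
top 120 43 ((619.3671875, 232.4199676513672), 25.024885177612305) 131.59555962612
side 77 477 ((617.3238525390625, 229.16732788085938), 55.25082015991211) 86.86382830939255
side 60 154 ((616.9374389648438, 222.5020751953125), 54.9185905456543) 69.41667324874734
side 120 53 ((615.1790161132812, 229.209228515625), 26.80801010131836) 131.20201482081674
top (array([619.8, 234.4]), np.int64(451))
side (array([620. , 237.7]), np.int64(407))
```

View pics/s14c.png

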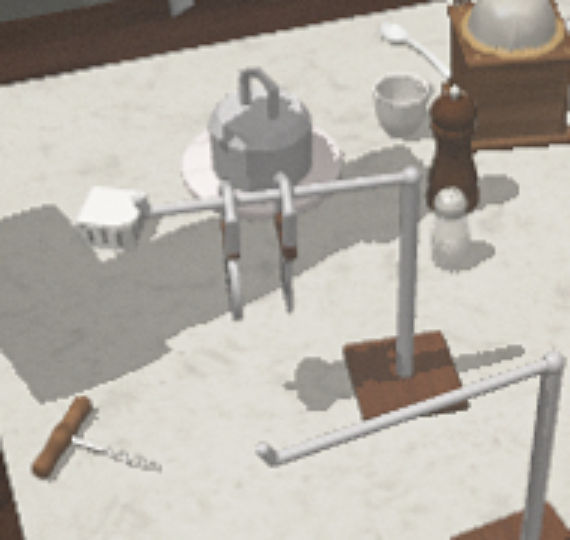

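The cover stands flat over the cheese at (260,145). Both utensils hang on the spare rod, the mould is on the bare worktop at (113,215), and the mill and shaker are untouched.

```bash
python3 -c "
from cell import manip
print(manip.sign_off())"
```

```text
the job is handed in; nothing more can be done
None
```

I completed every step of the task and handed the job in at about 57 s. The last camera check showed everything in place, but the hand-in returned no verdict.

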